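# Dock the bearing canister, cap it, and lift off the transport cover alone

### The arm

A 6-joint arm with a two-finger parallel gripper is mounted at the origin on a cart in front of the work surface, level with it; the furniture and walls round the work are solid. World frame = base frame: x ahead of the robot, y to its left, z up, the work surface at z = 0. Lengths are in mm, angles in rad, forces in N, time in s.
With the tool pointing down it reaches from about 325 to 775 mm from the base axis. Payload 5.5 kg.
Tool frame: the origin (TCP) lies at the very end of the fingers, on their centre line; the grasp point (between the pads) lies 19 mm behind it; z points along the fingers, y is the direction in which the jaws open and shut (so a half turn about z gives the same grasp; the last joint's range is limited). The gripper opens to 88 mm and grips with 3 to 60 N. Pads are 20 mm wide; open, the fingers measure 115 mm over their backs; the gripper's body (75 mm by 178 mm) begins 61 mm behind the grasp point.
Start: joints at [1.052, 0.091, 1.231, -0, 1.82, -0.057], TCP at [267.343, 537.163, 222.631] pointing down, gripper open.
Joint ranges: [-2.87, 2.87], [-0.86, 2.18], [0.17, 2.46], [-1.51, 4.65], [0.06, 2.69], [-2.65, 2.65]. Speed limits (rad/s): [2.57, 2.57, 3.01, 3.14, 3.14, 3.14].

### API

Orientations are given as a unit quaternion [w, x, y, z].
In Python, from plant import sensors, viewer, ctrl gives the robot as it stands.
- The arm moves only by the tool step_arm, never from a script. Its arguments are lists of equal length, an entry for each row: "slide": the shift along the tool's x, y, z in mm, a list of three; "rot": the turn, a rotation vector about the tool's x, y, z in rad, a list of three; "fingers": the closure, from 0 (fully open) to 1 (shut). In form: {"slide": [[x, y, z], ...], "rot": [[ax, ay, az], ...], "fingers": [fingers, ...]}. A call has 1 to 10 rows; each row shifts and turns the pose as measured when the row begins, along the tool's axes as they then stand; what a row does not reach is not made up. A row lasts 1/10 s, in which the tool goes at most 50 mm and 8.59 degrees, less where a joint would pass 70% of its speed; a pose out of reach is approached as far as the arm can. A call with a gripper value outside its range is refused whole. The fingers move at their own pace and stop on an object; "squeeze" is the grip in N (left out, the last holds). Time passes only in rows, so rows that do not move let the fingers close. It gives the time, the measured TCP pose, the force and the opening at its end, in the units of the state.
- sensors.get_obs(): the state, without advancing time (a new reading comes with each control period).
- viewer.grab_frame(name): name is "side" or "top" or "wrist"; returns the picture (384x512x3 uint8, blue, green, red); there is no depth.
- viewer.camera_params(name): a dict with "vfov" (degrees; the focal length in pixels is half the picture's height over the tangent of half this angle, whatever the lens; pixels are square), "cx", "cy" (the principal point, pixels), "rvec" (rotation vector, rad) and "tvec" (3), from world to camera coordinates, as OpenCV has them. Camera axes: x right, y down, z forward; pixel columns grow to the right and rows downward; lengths in mm; the calibration is good to about 2 mm. A picture is of the moment at which its call begins: read the wrist's pose just before it. camera_params takes no time and is no camera call; for the wrist camera it gives the pose at the moment of the call.
- ctrl.finish_job(): hands the job in, once; it reports no verdict.
The state is a dict: "time": time; "q": joint angles; "qd": joint speeds; "effort": joint torques, N m; "position": TCP position; "ee_rot": TCP orientation; "contact_force": force on the tool from outside, world axes, zero at the start; "wrist_torque": the same for the moment, N m; "width": finger opening in mm.
Only numpy, scipy, OpenCV 4.12 (cv2) and the standard library are available. Lean on these libraries where they do the work, as an engineer would, in place of code of your own. Each camera call takes 0.05 s, during which the arm holds its last target.

### The job

Slide the tray with the open bearing canister fully home into the slotted dock. Then fit the nested pair of lids on the canister together, carrying the pair by the inner lid's stem, let go of the stem, and lift off only the outer cover by its collar, straight up, leaving the inner lid seated and undisturbed. Finish while still holding the outer cover level in the air, clear above the top of the stem; do not put it down, and leave the other things on the bench alone.

Things in the scene. Friction and masses are not known exactly. Their poses are not given: they have to be found in the camera images.
- dock: U-shaped grey metal holder fixed to the bench. Origin on the bench, mid-slot; the tray slides in along its own +y. Rails' inner faces at x = +-54 mm, y -60 to 60; inward lips to x = +-45 mm, underside 10 mm up, top 15 mm; back stop face at y = 60 mm; mouth at y = -60 mm, flared out to y = -85 mm; open on top. Tray fully home: tray and dock origins and axes coincide (about 2 mm play)
- tray: loose aluminium tray, plate 104 (x) x 120 (y) x 6 mm, 0.6 kg loaded, on the bench before the dock's mouth. Origin under the plate's centre; own +y leads into the dock, front edge at y = 60 mm. A tongue at the rear (to y = -117 mm) carries an upright grip tab. A 3 mm high ring, inner radius 42 mm, round the centre holds the canister. Slide it on the bench, do not lift it
- tray_tab (a point): middle of the top edge of the tray's upright grip tab, 70 mm above the tray's underside and at y = -98 mm in the tray; the tab is a flat upright plate 34 mm wide (tray x), 10 mm thick (tray y) and 64 mm high, 53 mm clear of the canister; the point's axes are the tray's
- canister: loose open steel canister standing in the tray's ring, outer diameter 80 mm, inner 74 mm, 60 mm high, 0.2 kg, a ball bearing lying in it; origin at the centre of its underside. With the inner lid seated, the lid's origin is on the canister's axis (3 mm play), 48 mm above the canister's origin
- bearing_1: ball bearing, 52 mm across, 16 mm thick, lying flat inside the canister; origin at the centre of its underside
- inner_lid: loose steel inner lid under the outer cover, 0.15 kg; the pair stands on the bench. Origin: centre of its underside. Spigot (diameter 60, above 68 mm) z = 0 to 12 mm enters the canister; flange (diameter 83) z = 12 to 16 rests on the rim; stem (diameter 14) up to z = 74, standing 28 mm out of the cover's collar. Lifting by the stem carries the cover along on the flange
- stem_top (a point): centre of the top of the inner lid's stem, 74 mm above the inner lid's origin
- outer_cover: loose grey plastic cover, 0.12 kg, on the inner lid's flange. Origin: centre of the plate's underside, nested 16 mm above the inner lid's origin. Plate diameter 94, 4 mm thick; hole 20 mm round the stem; skirt (inner diameter 88) 12 mm down; round grip collar, diameter 36, z = 4 to 30 mm. Lifting the collar takes the cover alone; it clears the stem after rising 58 mm
- collar_top (a point): centre of the top of the cover's collar, 30 mm above the cover's origin
- glue_bottle: bystander: glue bottle, 40 mm across, 128 mm high, standing at the right rear; origin at the centre of its underside
- nut_0: bystander: hexagon nut, 34 mm across, 18 mm high; origin at the centre of its underside
- bolt_0: bystander: bolt standing on its head, 29 mm across, 70 mm high; origin at the centre of its underside
- fitting_0: bystander: brass pipe fitting, 27 mm across, 36 mm high, standing left of the vice; origin at the centre of its underside
- bearing_0: bystander: large ball bearing, 62 mm across, 16 mm high, lying left of the vice; origin at the centre of its underside
Not all that is in view belongs to the job. What is shaped like the canister but red is not meant.

How it is judged:
By the outcome, as a careful person would: the job done as asked, in the order asked, and still so for the second after the job is handed in, while the arm keeps its last pose, push and grip.
It also fails if it takes over 72 s, if anything falls off the work surface, if the arm or the gripper's body presses on something with over 40 N, if the wrist force passes 120 N, or if a joint passes its speed limit or range.

## Working session

There is one attempt and no reset: what is moved stays moved. The work goes in short steps, Python scripts to look and compute and a tool call to move; the robot and the scene stay as the last step left them, time stands still between calls to the robot, and variables do not carry over. Pictures are saved under pics/ and viewed, and the job is handed in when it is done.

Besides the shell and the picture viewer there is one more tool, called as name(argument=value, ...) on one line, values as JSON. step_arm: Moves the arm, as the interface text tells. Its arguments: {"type":"object","properties":{"slide":{"type":"array","items":{"type":"array","items":{"type":"number"}}},"rot":{"type":"array","items":{"type":"array","items":{"type":"number"}}},"fingers":{"type":"array","items":{"type":"number"}},"squeeze":{"type":"number"}},"required":["slide","rot","fingers"]}

```bash
mkdir -p pics; ls
python3 - <<'E'
from plant import sensors, viewer, ctrl
import cv2
o=sensors.get_obs();print(o)
for n in("side","top","wrist"):
    print(n,viewer.camera_params(n)); cv2.imwrite(f"pics/a_{n}.png",viewer.grab_frame(n))
E
```

```text
pics
{'time': 0.0, 'q': array([ 1.05226071e+00,  9.18316683e-02,  1.23189840e+00, -3.52970382e-06,
        1.81982972e+00, -5.66818890e-02]), 'qd': array([-0.00068178,  0.00089318, -0.00069469, -0.00084442, -0.00061321,
       -0.00071906]), 'effort': array([-2.35398547e-04, -4.46458590e+01, -4.06447399e+01,  6.95749302e-02,
        2.95064854e-02, -1.25399465e-04]), 'position': array([267.2012335 , 536.86565574, 221.51612022]), 'ee_rot': array([-2.77358607e-04,  2.28880191e-01,  9.73454103e-01, -9.43654043e-04]), 'contact_force': array([0.67168349, 0.87083208, 0.4305233 ]), 'wrist_torque': array([-0.00332108, -0.01407574,  0.0375369 ]), 'width': 87.68472451231482}
side {'vfov': 53.448892798152, 'cx': 251.19276449271766, 'cy': 190.38885574680484, 'rvec': array([ 2.27031544, -0.27037235,  0.1187525 ]), 'tvec': array([-452.45286561,  210.26353734,  799.02062727])}
top {'vfov': 50.77370383783841, 'cx': 253.04559405483928, 'cy': 197.0757567352751, 'rvec': array([ 2.13846351, -2.1514318 ,  0.16744343]), 'tvec': array([ 144.28973887,  495.08021336, 1187.32942194])}
wrist {'vfov': 61.34848679990753, 'cx': 256.44263723871126, 'cy': 195.5793037206188, 'rvec': array([-2.4835153 , -1.53961722, -0.19198088]), 'tvec': array([-598.28195585,  -30.16813187,  390.5863156 ])}
```

View pics/a_side.png

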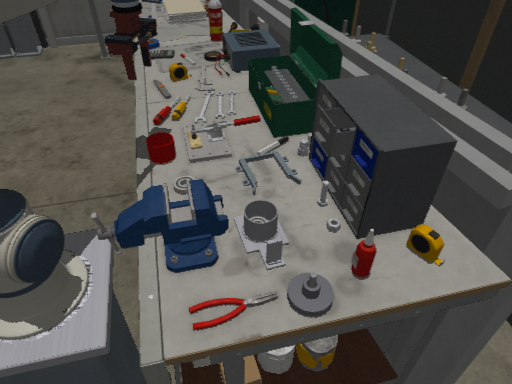

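View pics/a_top.png

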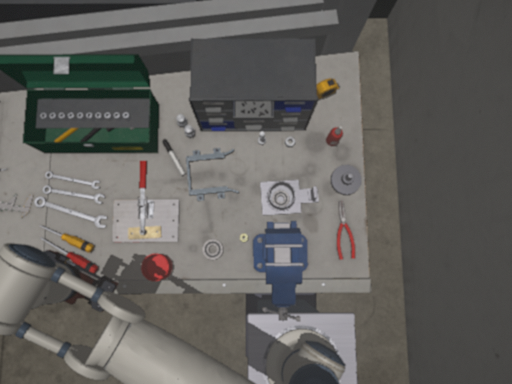

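View pics/a_wrist.png

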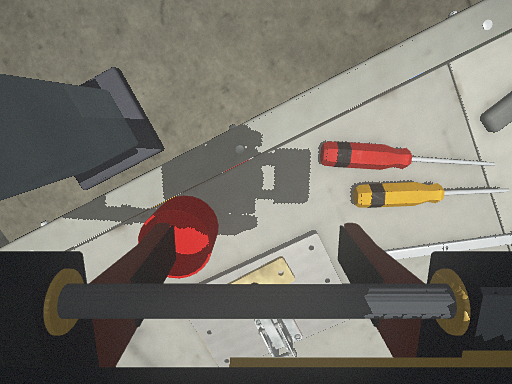

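The side and top views show the dock at top (210,175) with its mouth to the right, the tray and canister at (281,197) with the tab at (312,195), and the lid pair at (346,180). The vice is at (281,250). Next I'll enlarge these and measure.

```bash
cat > h.py <<'E'
import numpy as np,cv2
from plant import sensors, viewer, ctrl
from scipy.spatial.transform import Rotation as R
def cam(n):
    p=viewer.camera_params(n);f=192/np.tan(np.radians(p['vfov'])/2)
    M=R.from_rotvec(p['rvec']).as_matrix();return dict(f=f,cx=p['cx'],cy=p['cy'],R=M,t=np.array(p['tvec']))
def ray(c,u,v):
    d=c['R'].T@np.array([(u-c['cx'])/c['f'],(v-c['cy'])/c['f'],1]);o=-c['R'].T@c['t'];return o,d/np.linalg.norm(d)
def onz(c,u,v,z):
    o,d=ray(c,u,v);return o+d*(z-o[2])/d[2]
def proj(c,P):
    q=c['R']@np.array(P,float)+c['t'];return np.array([c['cx']+c['f']*q[0]/q[2],c['cy']+c['f']*q[1]/q[2]])
def tri(r1,r2):
    A=[];b=[]
    for o,d in(r1,r2):
        m=np.eye(3)-np.outer(d,d);A.append(m);b.append(m@o)
    x=np.linalg.lstsq(np.vstack(A),np.hstack(b),rcond=None)[0]
    return x,[np.linalg.norm((np.eye(3)-np.outer(d,d))@(x-o)) for o,d in(r1,r2)]
E
python3 - <<'E'
import cv2
for n,(x,y,w,h) in dict(top=(170,120,200,150),side=(130,130,260,195)).items():
    im=cv2.imread(f"pics/a_{n}.png")[y:y+h,x:x+w]
    cv2.imwrite(f"pics/az_{n}.png",cv2.resize(im,(800,600),interpolation=cv2.INTER_CUBIC))
E
python3 - <<'E'
from h import *
c=cam("top");print('campos',-c['R'].T@c['t'])
for nm,u,v,z in [("canister",281,195,60),("tab",316,194,70),("collar",346,180,46),("stem",348,178,74),("vice",283,256,100),("dockR",237,189,20),("dockL",232,152,20),("bottle",335,136,100),("pliers",342,230,0),("nut",290,141,18),("cabinet corner",314,128,0)]:
    print(nm,onz(c,u,v,z).round())
E
```

```text
campos [ 311.55475827  147.53477752 1247.73483747]
canister [498.  58.  60.]
tab [499. -44.  70.]
collar [ 545. -140.   46.]
stem [ 546. -140.   74.]
vice [319.  59. 100.]
dockR [524. 190.  20.]
dockL [641. 206.  20.]
bottle [ 667. -100.  100.]
pliers [ 397. -133.    0.]
nut [676.  24.  18.]
cabinet corner [724. -56.   0.]
```

View pics/az_top.png

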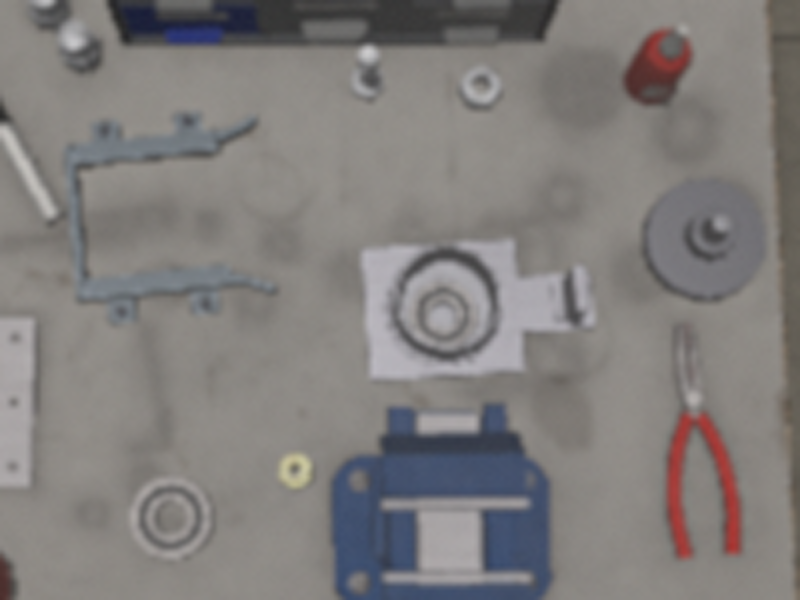

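View pics/az_side.png

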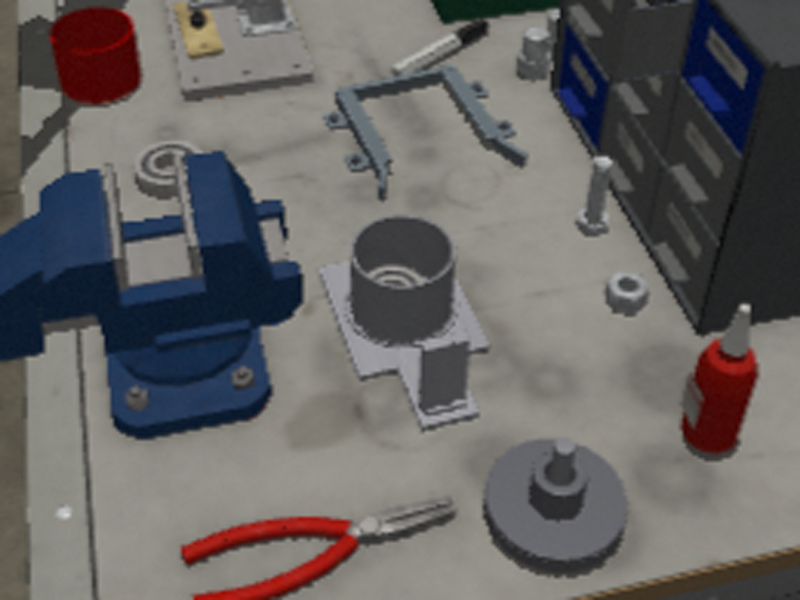

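Run:
```python
from h import *
o=sensors.get_obs();q=o['ee_rot'];M=R.from_quat([q[1],q[2],q[3],q[0]]).as_matrix();print(M.round(3))
c=cam('wrist');p=-c['R'].T@c['t'];print(p, 'in tool',(M.T@(p-o['position'])).round(1));print('cam axes in tool (cols x,y,z)\n',(M.T@c['R'].T).round(3))
t=cam('top');f=lambda u,v,z:onz(t,170+u/4,120+v/4,z)[:2].round(1)
A=f(80,166,15);B=f(215,152,15);C=f(85,283,15);D=f(215,272,15);print('dock',A,B,C,D)
for a,b in((A,B),(C,D)): d=a-b;print(np.degrees(np.arctan2(-d[0],d[1])))
# tray corners
P=[f(*x,6) for x in((362,250),(516,240),(524,370),(371,378))];print('tray',P,np.mean(P,0))
for a,b in((P[0],P[1]),(P[3],P[2])): d=a-b;print(np.degrees(np.arctan2(-d[0],d[1])))
print('can top',f(446,304,66),'stem',f(716,226,74),'collar',f(710,236,46))
```

```text
[[-0.895  0.446 -0.001]
 [ 0.446  0.895 -0.001]
 [ 0.    -0.001 -1.   ]]
[205.95391365 566.30334996 385.23012895] in tool [  67.9   -1.3 -163.5]
cam axes in tool (cols x,y,z)
 [[ 0.001 -0.969 -0.248]
 [ 1.     0.001  0.001]
 [-0.    -0.248  0.969]]
dock [612.8 337.3] [623.4 232. ] [520.2 331.8] [528.2 231.6]
5.748301900068623
4.564830299324539
tray [array([546.6, 117.6]), array([553.9,  -2.9]), array([451.7,  -6.7]), array([446.2, 111.5])] [499.6    54.875]
3.4667936702448032
2.664125624310934
can top [494.3  57.3] stem [ 550.3 -143. ] collar [ 548.3 -145. ]
```

step_arm(slide=[[-46,-18,-8],[-46,-18,-8],[-46,-18,-8],[-46,-18,-8],[-46,-18,-8],[-46,-18,-8],[-46,-18,-8],[-46,-18,-8],[-46,-18,-8],[-46,-18,-8]], rot=[[0,0,0],[0,0,0],[0,0,0],[0,0,0],[0,0,0],[0,0,0],[0,0,0],[0,0,0],[0,0,0],[0,0,0]], fingers=[0,0,0,0,0,0,0,0,0,0])

```text
time: 1.15
position: [598.5, 172.3, 296.1]
ee_rot: [-0.003, 0.222, 0.975, -0.004]
contact_force: [-0.1, 0.8, 0.4]
width: 87.7
```

step_arm(slide=[[0,0,0],[0,0,0],[0,0,0],[0,0,0]], rot=[[0,0,-0.14],[0,0,-0.14],[0,0,-0.14],[0,0,-0.13]], fingers=[0,0,0,0])

```text
time: 1.55
position: [603.2, 164.2, 292.9]
ee_rot: [-0.006, -0.054, 0.998, -0.004]
contact_force: [0.0, -0.3, 1.2]
width: 87.8
```

```bash
cat > snap.py <<'E'
import sys;from h import *
o=sensors.get_obs();c=cam('wrist');im=viewer.grab_frame('wrist')
o2=sensors.get_obs()
n=sys.argv[1];cv2.imwrite(f'pics/{n}.png',im);cv2.imwrite(f'pics/{n}_z.png',cv2.resize(im,(800,600),interpolation=cv2.INTER_CUBIC))
np.savez(f'pics/{n}.npz',**c,pos=o['position'],q=o['ee_rot']);print(o['time'],o['position'],o['ee_rot'],o2['position'])
E
python3 snap.py w1
```

```text
1.55 [603.24891532 164.23613264 292.85979378] [-0.00639796 -0.05441735  0.99848989 -0.00396975] [603.21651005 164.23183116 292.67934101]
```

View pics/w1_z.png

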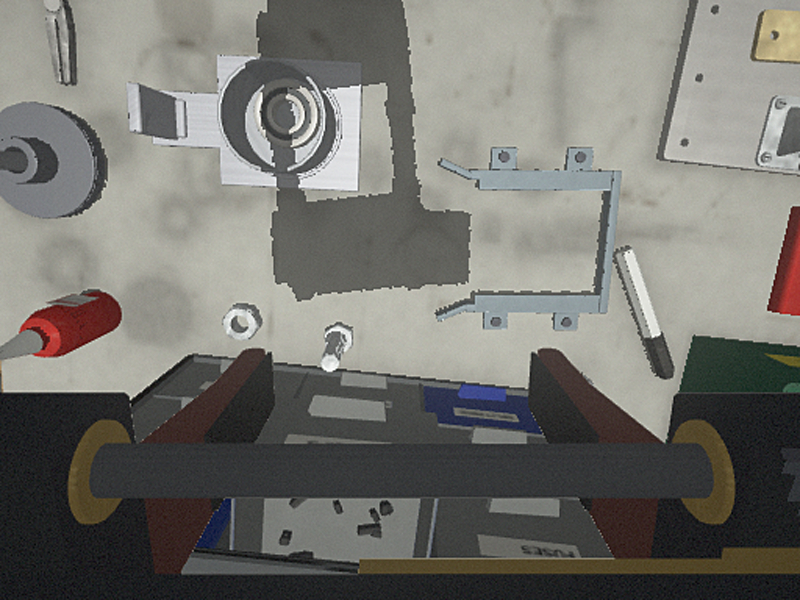

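Wrist view (800 px scale) shows the tray plate corners at about (220,56), (360,62), (358,191), (220,184), the tab at (165,110), and the dock rails at y≈180 and 300 with the stop at x≈605. Now I'll zoom in on each.

Run:
```python
import cv2
im=cv2.imread('pics/w1.png')
cv2.imwrite('pics/w1_dock.png',cv2.resize(im[90:220,270:410],None,fx=5,fy=4.6,interpolation=cv2.INTER_CUBIC)) 
cv2.imwrite('pics/w1_tray.png',cv2.resize(im[25:135,75:240],None,fx=4.8,fy=4.8,interpolation=cv2.INTER_CUBIC))
```

```text
(no output)
```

View pics/w1_dock.png

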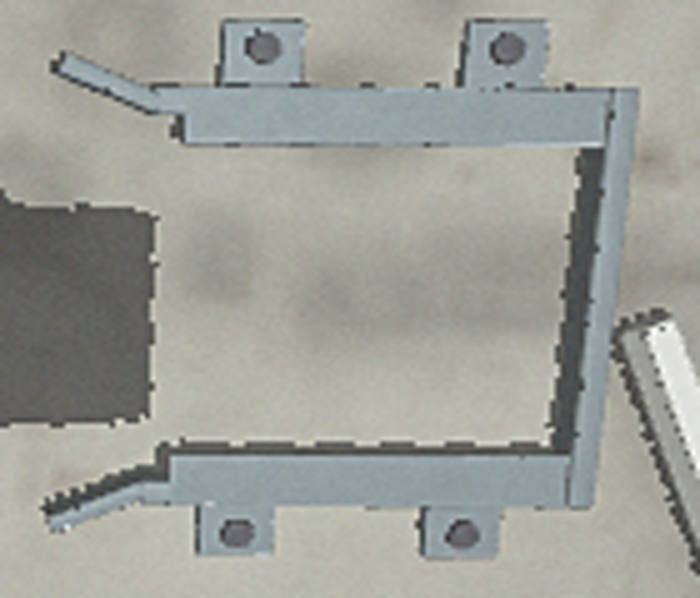

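View pics/w1_tray.png

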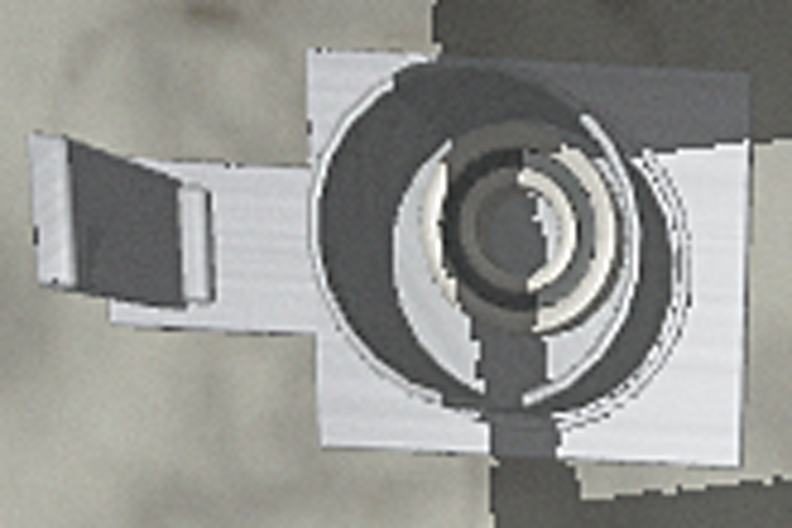

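Run:
```python
from h import *
c=dict(np.load('pics/w1.npz'))
d=lambda u,v,z:onz(c,270+(u-2)/5,90+(v-2)/4.6,z)[:2]
t=lambda u,v,z:onz(c,75+(u-2)/4.8,25+(v-2)/4.8,z)[:2]
def fit(L,P):
    L=np.array(L,float);P=np.array(P);l=L-L.mean(0);p=P-P.mean(0)
    a=np.arctan2((l[:,0]*p[:,1]-l[:,1]*p[:,0]).sum(),(l*p).sum());Rm=np.array([[np.cos(a),-np.sin(a)],[np.sin(a),np.cos(a)]])
    o=P.mean(0)-Rm@L.mean(0);return o.round(1),np.degrees(a).round(2),(P-(L@Rm.T+o)).round(1).tolist()
D=[d(184,145,15),d(605,145,15),d(170,452,15),d(569,452,15)]
print('dock',fit([(-45,-60),(-45,60),(45,-60),(45,60)],D))
T=[t(308,50,6),t(750,73,6),t(740,466,6),t(320,447,6)]
print('tray',fit([(-52,-60),(-52,60),(52,60),(52,-60)],T))
B=[t(32,134,70),t(68,138,70),t(76,290,70),t(40,284,70)]
print('tab',fit([(-17,-103),(-17,-93),(17,-93),(17,-103)],B))
print(np.mean(B,0))
```

```text
dock (array([574.2, 281.1]), np.float64(6.09), [[-0.6, 4.4], [-0.1, -3.9], [0.2, 4.2], [0.6, -4.7]])
tray (array([499.9,  55.2]), np.float64(3.54), [[0.3, 1.0], [0.6, -0.8], [-0.7, -0.7], [-0.3, 0.4]])
tab (array([502.1,  55.7]), np.float64(2.14), [[0.1, 0.8], [0.5, -0.9], [0.1, -0.7], [-0.7, 0.8]])
[505.76734791 -42.21350863]
```

```bash
cat >> h.py <<'E'
def tool():
    o=sensors.get_obs();q=o['ee_rot'];return o,R.from_quat([q[1],q[2],q[3],q[0]])
def goto(P,yaw):
    """tool-frame slide and rotvec to reach P with tool down, tool y azimuth 90+yaw(deg); tool x toward -world x"""
    o,r=tool();y=np.radians(yaw);c,s=np.cos(y),np.sin(y)
    T=R.from_matrix(np.array([[-c,-s,0],[-s,c,0],[0,0,-1]]))
    rel=(r.inv()*T).as_rotvec()
    sl=r.inv().apply(np.array(P)-o['position'])
    my=np.degrees(np.arctan2(-r.as_matrix()[0,1],r.as_matrix()[1,1]))
    print('t %.2f pos'%o['time'],o['position'].round(1),'yaw %.2f'%my,'tilt',np.degrees(r.as_matrix()[:2,2]).round(2),'F',o['contact_force'].round(1),'w %.1f'%o['width']);print('slide',sl.round(1),'len %.0f'%np.linalg.norm(sl),'rot',rel.round(4))
E
python3 - <<'E'
from h import *
goto([505.8,-42.3,130],3.5)
c=dict(np.load('pics/w1.npz'));k=.64
f=lambda u,v,z:onz(c,u*k,v*k,z).round(0)
print('bolt',f(342,330,5),'nut',f(241,321,9),'stem',f(10,160,74),'collar',f(30,157,46))
t=cam('top');print('vice front',onz(t,170+450/4,120+408/4,60).round(),'z120',onz(t,170+450/4,120+408/4,120).round())
E
```

```text
t 1.60 pos [603.2 164.2 292.7] yaw 6.61 tilt [-0.72 -0.51] F [ 1.6 -1.  -0.2] w 87.8
slide [ 118.3 -192.7  165.7] len 280 rot [-0.0077 -0.0133  0.0542]
bolt [676. 115.   5.] nut [676.  22.   9.] stem [ 552. -131.   74.] collar [ 549. -137.   46.]
vice front [418.  55.  60.] z120 [412.  60. 120.]
```

step_arm(slide=[[20,-33,28],[20,-33,28],[20,-33,28],[20,-33,28],[19,-32,27],[19,-29,27]], rot=[[-0.008,-0.013,0.054],[0,0,0],[0,0,0],[0,0,0],[0,0,0],[0,0,0]], fingers=[0.4,0.4,0.4,0.4,0.4,0.4])

```text
time: 2.2
position: [497.4, -37.9, 121.1]
ee_rot: [0.002, -0.025, 1.0, 0.001]
contact_force: [0.8, -0.9, -0.6]
width: 52.8
```

```bash
python3 -c "
from h import *
goto([505.8,-42.3,36],3.5)"; python3 snap.py w2
```

```text
t 2.20 pos [497.4 -37.9 121.1] yaw 2.92 tilt [0.27 0.11] F [ 0.8 -0.9 -0.6] w 52.8
slide [-7.8 -4.9 85.1] len 86 rot [ 0.0017  0.0049 -0.0101]
2.2 [497.40140866 -37.94688388 121.08114888] [ 2.40119645e-03 -2.54738689e-02  9.99672185e-01  9.15370867e-04] [492.27159477 -41.17031959 114.1431313 ]
```

View pics/w2_z.png

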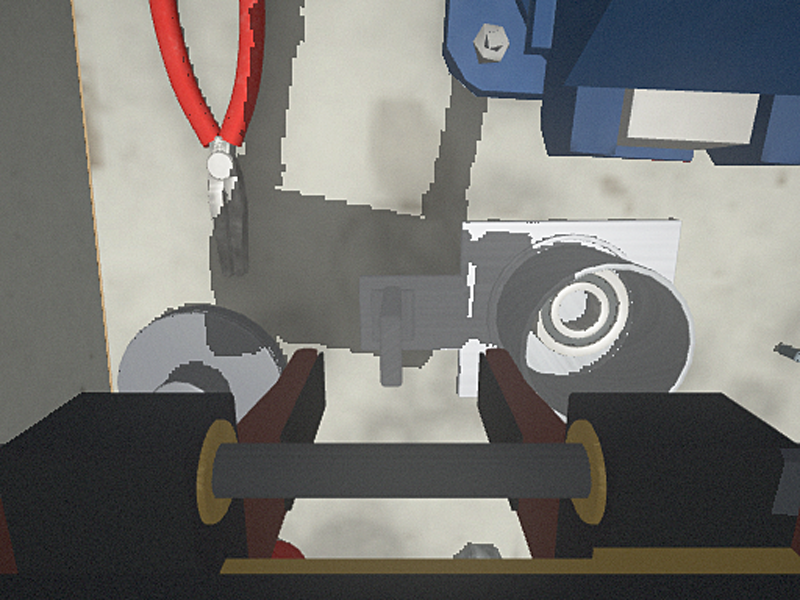

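The wrist view shows the tab at (391,370), between the fingers at (318,350) and (487,350). The arm was still settling, so I'll recompute and then descend.

step_arm(slide=[[-9,-1,5],[0,0,0]], rot=[[0.002,0.005,-0.01],[0,0,0]], fingers=[0.4,0.4])

```text
time: 2.45
position: [499.5, -42.9, 106.3]
ee_rot: [-0.008, -0.026, 1.0, -0.0]
contact_force: [-0.3, 0.2, -1.4]
width: 52.4
```

```bash
python3 -c "
from h import *
goto([505.8,-42.3,36],3.5)"
```

```text
t 2.45 pos [499.5 -42.9 106.3] yaw 2.95 tilt [-0.94 -0.07] F [-0.3  0.2 -1.4] w 52.4
slide [-7.5  0.3 70.2] len 71 rot [-0.0003 -0.0165 -0.0096]
```

step_arm(slide=[[-7,0,20],[0,0,20],[0,0,18],[0,0,8],[0,0,0]], rot=[[0,-0.016,-0.01],[0,0,0],[0,0,0],[0,0,0],[0,0,0]], fingers=[0.4,0.4,0.4,0.4,0.4])

```text
time: 2.95
position: [513.2, -38.9, 44.2]
ee_rot: [0.005, -0.031, 1.0, -0.0]
contact_force: [-0.4, 0.1, 0.5]
width: 52.9
```

```bash
python3 -c "
from h import *
goto([505.8,-42.3,36],3.5)"
```

```text
t 2.95 pos [513.2 -38.9  44.2] yaw 3.57 tilt [ 0.55 -0.02] F [-0.4  0.1  0.5] w 52.9
slide [ 7.7 -2.9  8.1] len 12 rot [-0.001   0.0096  0.0011]
```

step_arm(slide=[[4,-1.5,4],[3,-1,3],[0,0,0]], rot=[[0,0.008,0],[0,0,0],[0,0,0]], fingers=[0.4,0.4,0.4])

```text
time: 3.25
position: [508.1, -41.4, 39.8]
ee_rot: [0.002, -0.032, 0.999, -0.001]
contact_force: [-0.1, 0.1, 0.1]
width: 52.5
```

```bash
python3 -c "
from h import *
goto([505.8,-42.3,36],3.5)"
```

```text
t 3.25 pos [508.1 -41.4  39.8] yaw 3.62 tilt [ 0.28 -0.08] F [-0.1  0.1  0.1] w 52.5
slide [ 2.3 -0.8  3.7] len 4 rot [-0.0017  0.0048  0.0021]
```

Close on the tab.

step_arm(slide=[[2,-0.8,3.5],[0,0,0],[0,0,0],[0,0,0],[0,0,0],[0,0,0]], rot=[[0,0.004,0.002],[0,0,0],[0,0,0],[0,0,0],[0,0,0],[0,0,0]], fingers=[0.4,1,1,1,1,1], squeeze=45)

```text
time: 3.85
position: [506.7, -42.8, 37.7]
ee_rot: [0.002, -0.03, 1.0, -0.001]
contact_force: [-0.2, -0.2, -0.2]
width: 16.2
```

```bash
python3 -c "
from h import *
goto([506,-42.3,36],3.5)
c=cam('side');print(proj(c,[506,-42,70]))
cv2.imwrite('pics/s3.png',cv2.resize(viewer.grab_frame('side')[150:330,180:420],None,fx=3.3,fy=3.3))
"
```

```text
t 3.85 pos [506.7 -42.8  37.7] yaw 3.44 tilt [ 0.2  -0.12] F [-0.2 -0.2 -0.2] w 16.2
slide [0.7 0.5 1.7] len 2 rot [-0.0023  0.0034 -0.001 ]
[274.31047968 240.0146655 ]
```

View pics/s3.png

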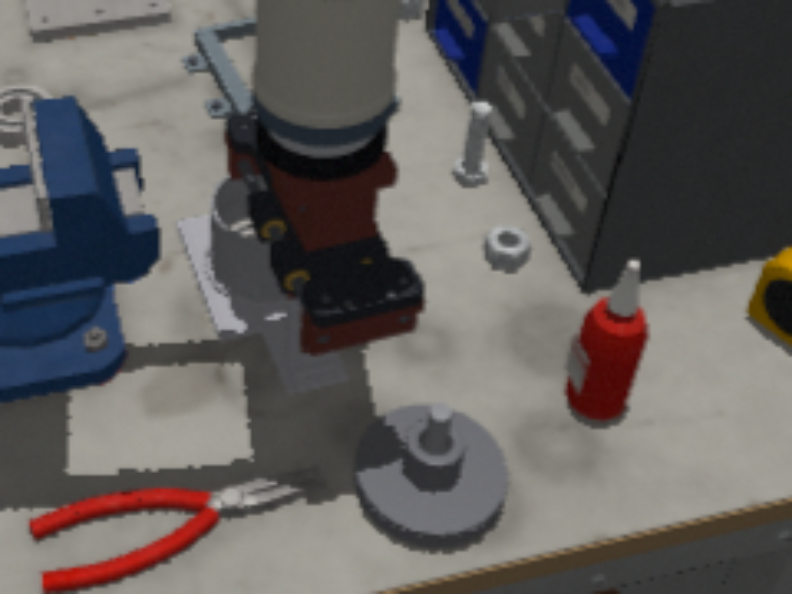

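step_arm(slide=[[0,0,0],[0,0,0],[0,0,0]], rot=[[0,0,0],[0,0,0],[0,0,0]], fingers=[1,1,1])

```text
time: 4.2
position: [506.7, -42.5, 37.7]
ee_rot: [0.002, -0.03, 1.0, -0.001]
contact_force: [-0.5, -0.3, 1.2]
width: 9.8
```

```bash
python3 -c "
from h import *
goto([596.6-.0,25,38],6.1)"
```

```text
t 4.20 pos [506.7 -42.5  37.7] yaw 3.42 tilt [ 0.2  -0.08] F [-0.5 -0.3  1.2] w 9.8
slide [-93.7  62.   -0.1] len 112 rot [-0.0016  0.0033 -0.0468]
```

step_arm(slide=[[-5,3,0],[-9,5,0],[-10,6,0],[-10,6,0]], rot=[[0,0,0],[0,0,-0.005],[0,0,-0.006],[0,0,-0.006]], fingers=[1,1,1,1])

```text
time: 4.6
position: [536.9, -24.2, 38.3]
ee_rot: [-0.002, -0.039, 0.999, -0.005]
contact_force: [-5.6, -6.3, 3.1]
width: 9.9
```

```bash
python3 -c "
from h import *
goto([602.3,22.6,37.7],6.1)"
```

```text
t 4.60 pos [536.9 -24.2  38.3] yaw 4.42 tilt [-0.25 -0.53] F [-5.6 -6.3  3.1] w 9.9
slide [-68.8  41.6  -0.1] len 80 rot [-0.0089 -0.0052 -0.0293]
```

step_arm(slide=[[-12,7,0],[-12,7,0],[-12,7,0],[-12,7,0],[-9,6,0],[-4,2,0]], rot=[[-0.004,-0.003,-0.006],[-0.002,0,-0.006],[0,0,-0.006],[0,0,-0.006],[0,0,-0.004],[0,0,0]], fingers=[1,1,1,1,1,1])

```text
time: 5.2
position: [593.3, 13.1, 39.0]
ee_rot: [-0.007, -0.054, 0.998, -0.007]
contact_force: [-4.7, -4.5, 4.4]
width: 10.0
```

```bash
python3 -c "
from h import *
goto([602.3,22.6,37.7],6.1)";python3 snap.py w4
```

```text
t 5.20 pos [593.3  13.1  39. ] yaw 6.24 tilt [-0.73 -0.82] F [-4.7 -4.5  4.4] w 10.0
slide [-10.    8.5   1.1] len 13 rot [-0.0129 -0.0142  0.0024]
5.2 [593.33906608  13.09355028  39.00529823] [-0.0067564  -0.05439831  0.99847306 -0.00683571] [593.5486497   13.27065673  38.98774671]
```

View pics/w4_z.png

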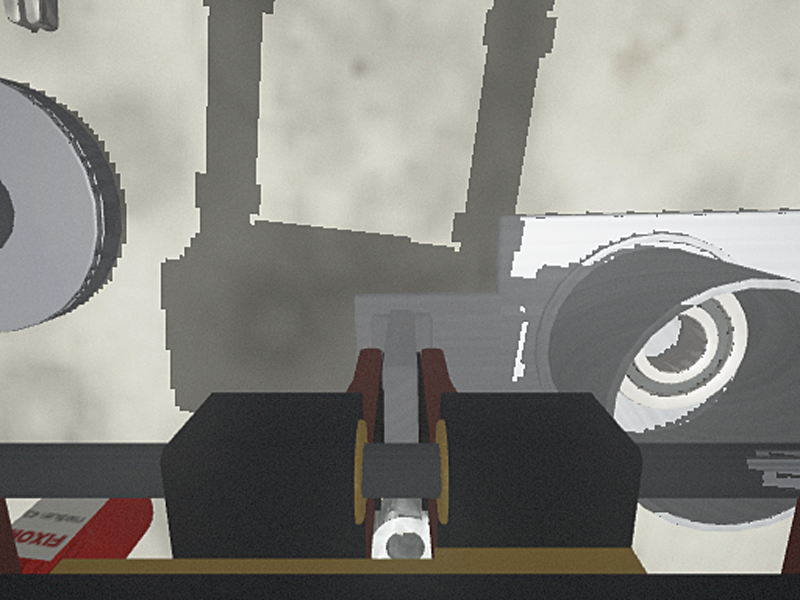

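The tray follows and the tab is gripped at (400,380). I'll finish the alignment, then check from the top camera.

step_arm(slide=[[-6,5,1],[-5,4,0],[0,0,0]], rot=[[-0.006,-0.007,0],[-0.006,-0.007,0.002],[0,0,0]], fingers=[1,1,1])

```text
time: 5.55
position: [602.7, 22.1, 38.1]
ee_rot: [-0.002, -0.054, 0.999, -0.002]
contact_force: [0.1, 2.0, -0.4]
width: 9.7
```

```bash
python3 -c "
from h import *
goto([602.3,22.6,37.7],6.1)
im=viewer.grab_frame('top');cv2.imwrite('pics/t5.png',im)
cv2.imwrite('pics/t5z.png',cv2.resize(im[110:230,170:330],None,fx=5,fy=5,interpolation=cv2.INTER_CUBIC))"
```

```text
t 5.55 pos [602.7  22.1  38.1] yaw 6.21 tilt [-0.24 -0.2 ] F [ 0.1  2.  -0.4] w 9.7
slide [0.3 0.5 0.4] len 1 rot [-0.0031 -0.0045  0.0019]
```

View pics/t5z.png

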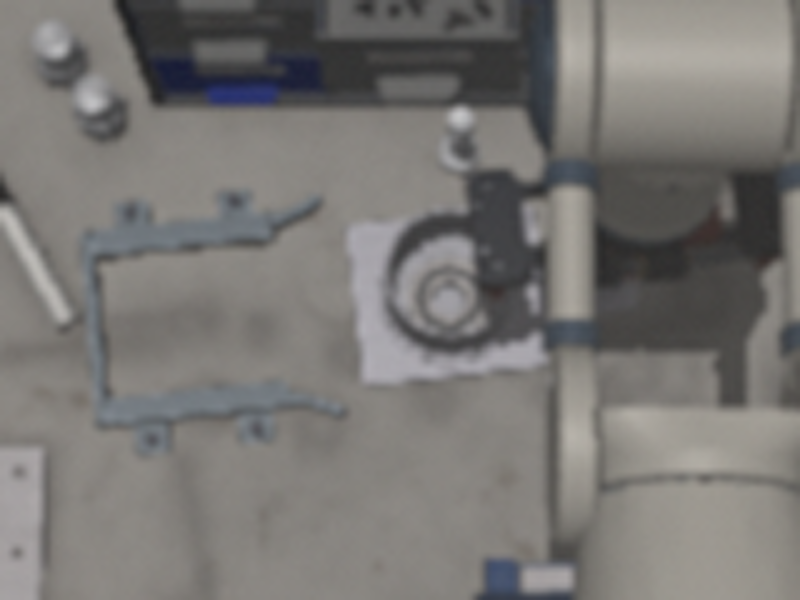

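Run:
```python
from h import *
t=cam('top');f=lambda u,v,z:onz(t,170+(u-2)/5,110+(v-2)/5,z)[:2]
fl=f(362,384,6);fr=f(348,223,6);print('tray front',fl,fr,'dist',np.linalg.norm(fl-fr),'yaw',np.degrees(np.arctan2((fr-fl)[1],(fr-fl)[0])))
A=f(105,258,15);B=f(268,240,15);C=f(108,398,15);D=f(268,387,15);print(A,B,C,D)
m=(fl+fr)/2
ba=(A+C)/2;bm=(B+D)/2;d=(ba-bm)/np.linalg.norm(ba-bm);n=np.array([d[1],-d[0]])
print('axis yaw',np.degrees(np.arctan2(-d[0],d[1])),'tray lateral offs',(m-bm)@n,'width',(B-D)@n,(A-C)@n,'dist to mouth',(m-bm)@d)
```

```text
tray front [534.54835048 175.34471583] [637.77726684 183.94539611] dist 103.58658636062209 yaw 4.762688420778513
[613.74102432 335.42402993] [624.74320417 233.72816186] [525.02773599 332.0757296 ] [531.3736847  233.28527534]
axis yaw 4.945498695601742 tray lateral offs 3.4308815300679765 width 93.06009937943556 88.6716728681636 dist to mouth -54.359805672408434
```

step_arm(slide=[[0.5,5,0],[0.5,8,0],[0,10,0],[0,10,0],[0,8,0],[0,5,0]], rot=[[-0.002,-0.002,0.001],[0,0,0],[0,0,0],[0,0,0],[0,0,0],[0,0,0]], fingers=[1,1,1,1,1,1])

```text
time: 6.2
position: [599.2, 60.4, 39.9]
ee_rot: [0.002, -0.049, 0.999, -0.008]
contact_force: [-0.1, -5.3, 2.4]
width: 10.2
```

```bash
python3 -c "
from h import *
goto([585.6,179.6,37.7],6.1)
im=viewer.grab_frame('top');cv2.imwrite('pics/t6.png',im)
cv2.imwrite('pics/t6z.png',cv2.resize(im[110:230,170:330],None,fx=5,fy=5,interpolation=cv2.INTER_CUBIC))"
```

```text
t 6.20 pos [599.2  60.4  39.9] yaw 5.67 tilt [ 0.28 -0.9 ] F [-0.1 -5.3  2.4] w 10.2
slide [  1.8 120.    0.2] len 120 rot [-0.0162  0.0032 -0.0075]
```

View pics/t6z.png

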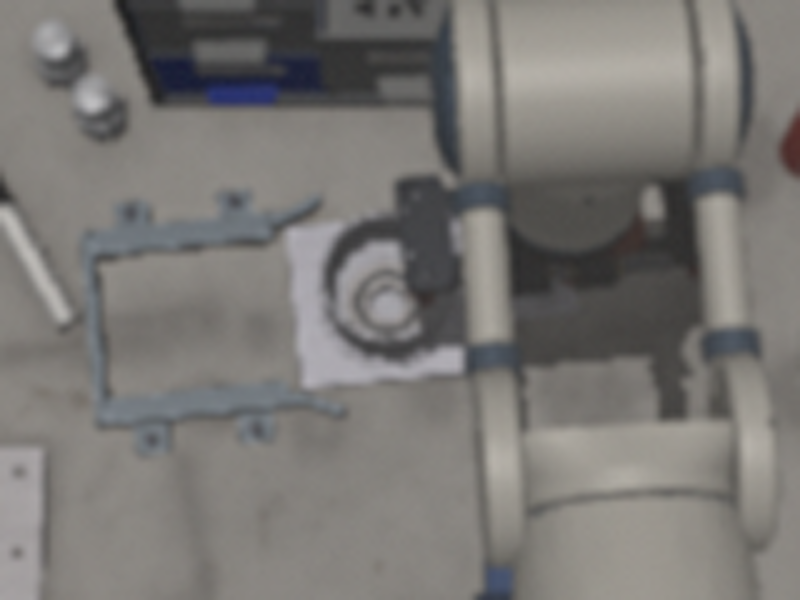

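step_arm(slide=[[1.5,3,1],[1,5,0.5],[0.3,6,0.5],[0,6,0],[0,5,0]], rot=[[-0.008,0.002,-0.004],[-0.008,0,-0.003],[0,0,0],[0,0,0],[0,0,0]], fingers=[1,1,1,1,1])

```text
time: 6.75
position: [594.9, 83.0, 38.2]
ee_rot: [0.002, -0.052, 0.999, -0.002]
contact_force: [0.7, -5.0, 0.7]
width: 9.9
```

```bash
python3 -c "
from h import *
goto([585.6,179.6,37.7],6.1)
im=viewer.grab_frame('top');cv2.imwrite('pics/t7.png',im)
cv2.imwrite('pics/t7z.png',cv2.resize(im[130:220,180:300],None,fx=6.6,fy=6.6,interpolation=cv2.INTER_CUBIC))"
```

```text
t 6.75 pos [594.9  83.   38.2] yaw 5.91 tilt [ 0.25 -0.24] F [ 0.7 -5.   0.7] w 9.9
slide [-0.7 97.1  0. ] len 97 rot [-0.0046  0.004  -0.0033]
```

View pics/t7z.png

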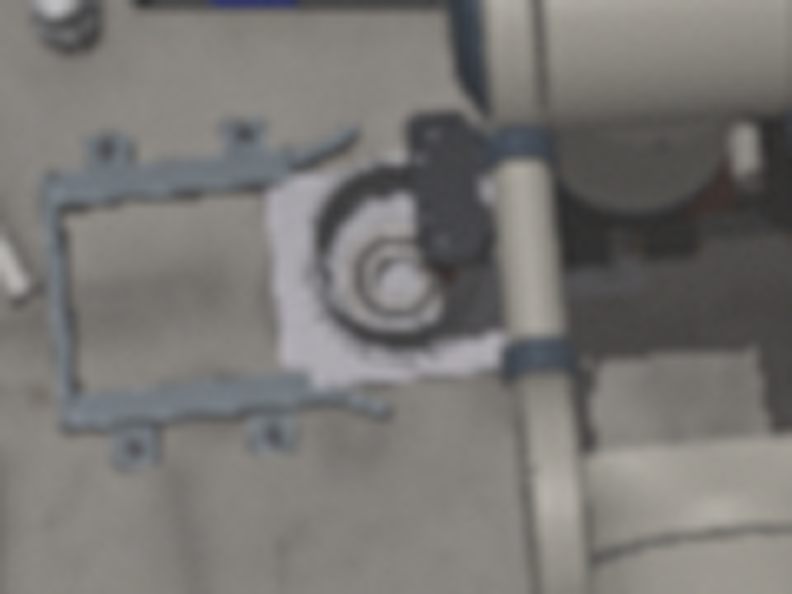

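The tray front is under both lips at (285,190) and (300,375). I'll keep pushing.

step_arm(slide=[[0,6,0],[0,7,0],[0,7,0],[0,7,0],[0,7,0]], rot=[[-0.003,0.003,-0.003],[-0.003,0,0],[-0.003,0,0],[0,0,0],[0,0,0]], fingers=[1,1,1,1,1])

```text
time: 7.3
position: [591.2, 117.1, 37.8]
ee_rot: [0.0, -0.052, 0.999, 0.001]
contact_force: [1.1, -4.4, 0.7]
width: 10.1
```

```bash
python3 -c "
from h import *
goto([585.6,179.6,37.7],6.1)"
```

```text
t 7.30 pos [591.2 117.1  37.8] yaw 5.98 tilt [0.04 0.09] F [ 1.1 -4.4  0.7] w 10.1
slide [-1.  62.8  0.2] len 63 rot [ 0.0015  0.0009 -0.0021]
```

step_arm(slide=[[0,6,0],[0,7,0],[0,7,0],[0,7,0],[0,7,0],[0,6,0]], rot=[[0,0,-0.002],[0,0,0],[0,0,0],[0,0,0],[0,0,0],[0,0,0]], fingers=[1,1,1,1,1,1])

```text
time: 7.9
position: [586.9, 160.1, 37.7]
ee_rot: [0.001, -0.054, 0.999, 0.0]
contact_force: [2.2, -6.2, -0.3]
width: 10.0
```

```bash
python3 -c "
from h import *
goto([585.6,179.6,37.7],6.1)"
```

```text
t 7.90 pos [586.9 160.1  37.7] yaw 6.15 tilt [0.12 0.03] F [ 2.2 -6.2 -0.3] w 10.0
slide [-0.8 19.6  0. ] len 20 rot [0.0003 0.0021 0.0008]
```

step_arm(slide=[[0,4,0],[0,4,0],[0,3,0],[0,3,0],[0,3,0]], rot=[[0,0,0],[0,0,0],[0,0,0],[0,0,0],[0,0,0]], fingers=[1,1,1,1,1])

```text
time: 8.4
position: [585.1, 178.9, 37.8]
ee_rot: [0.001, -0.054, 0.999, -0.0]
contact_force: [2.5, -6.1, -0.6]
width: 9.8
```

step_arm(slide=[[0,2,0],[0,2,0],[0,2,0]], rot=[[0,0,0],[0,0,0],[0,0,0]], fingers=[1,1,1])

```text
time: 8.7
position: [584.7, 180.1, 39.0]
ee_rot: [0.001, -0.053, 0.999, -0.005]
contact_force: [-0.2, -12.4, 3.5]
width: 9.8
```

step_arm(slide=[[0,3,1],[0,3,0]], rot=[[-0.008,0,0],[0,0,0]], fingers=[1,1])

```text
time: 8.9
position: [584.6, 180.3, 39.4]
ee_rot: [0.001, -0.051, 0.999, -0.007]
contact_force: [0.2, -14.2, 4.3]
width: 9.9
```

```bash
python3 -c "
from h import *
goto([585.6,179.6,37.7],6.1)
im=viewer.grab_frame('top');cv2.imwrite('pics/t8.png',im)
cv2.imwrite('pics/t8z.png',cv2.resize(im[130:220,180:300],None,fx=6.6,fy=6.6,interpolation=cv2.INTER_CUBIC))"
```

```text
t 8.90 pos [584.6 180.3  39.4] yaw 5.88 tilt [ 0.13 -0.75] F [  0.2 -14.2   4.3] w 9.9
slide [-0.9 -0.8  1.7] len 2 rot [-0.0133  0.0009 -0.0038]
```

View pics/t8z.png

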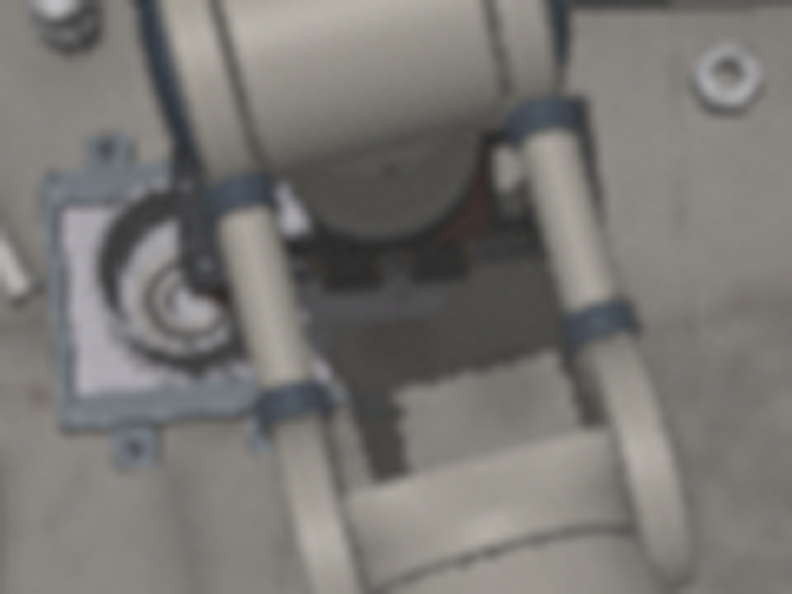

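step_arm(slide=[[0,0,1.5],[0,0.5,0.5],[0,0,0]], rot=[[-0.01,0,0],[-0.005,0,0],[0,0,0]], fingers=[1,1,1])

```text
time: 9.25
position: [584.6, 179.9, 37.8]
ee_rot: [0.0, -0.051, 0.999, -0.0]
contact_force: [1.1, -4.4, -0.7]
width: 10.3
```

step_arm(slide=[[0,0,0],[0,0,0],[0,0,0],[0,0,0]], rot=[[0,0,0],[0,0,0],[0,0,0],[0,0,0]], fingers=[0.5,0.5,0.5,0.5])

```text
time: 9.65
position: [582.6, 184.5, 37.3]
ee_rot: [-0.001, -0.053, 0.999, 0.003]
contact_force: [0.4, -0.7, -0.2]
width: 38.2
```

```bash
python3 -c "
from h import *
goto([585.6,179.6,37.7],6.1)"
```

```text
t 9.65 pos [582.6 184.5  37.3] yaw 6.08 tilt [-0.17  0.35] F [ 0.4 -0.7 -0.2] w 38.2
slide [-2.4 -5.2 -0.4] len 6 rot [ 0.0064 -0.0023 -0.0004]
```

step_arm(slide=[[0,-4,-10],[0,-1,-30],[0,0,-40],[-4,0,-45],[-5,0,-45],[-5,0,-45],[-5,0,-30],[0,0,0]], rot=[[0,0,0],[0,0,0],[0,0,0],[0,0,0],[0,0,0],[0,0,0],[0,0,0],[0,0,0]], fingers=[0.5,0.5,0.5,0,0,0,0,0])

```text
time: 10.45
position: [600.9, 179.4, 294.7]
ee_rot: [-0.002, -0.054, 0.999, 0.004]
contact_force: [1.1, 0.5, 1.0]
width: 80.6
```

```bash
python3 snap.py w9
```

```text
10.45 [600.87618681 179.35358124 294.74399238] [-0.00228793 -0.05409616  0.9985251   0.00399978] [600.50385636 179.328453   292.73525011]
```

View pics/w9_z.png

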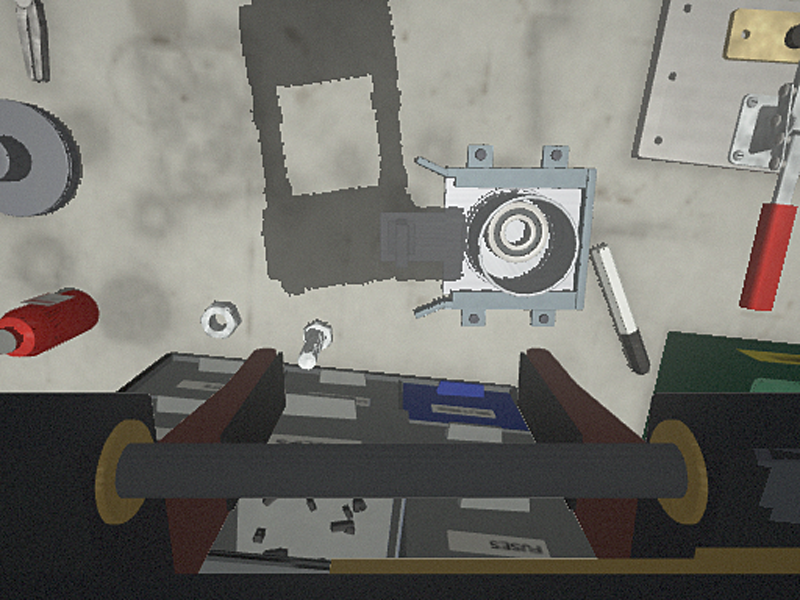

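Run:
```python
import cv2
im=cv2.imread('pics/w9.png')
cv2.imwrite('pics/w9c.png',cv2.resize(im[95:215,240:390],None,fx=5,fy=5,interpolation=cv2.INTER_CUBIC))
```

```text
(no output)
```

View pics/w9c.png

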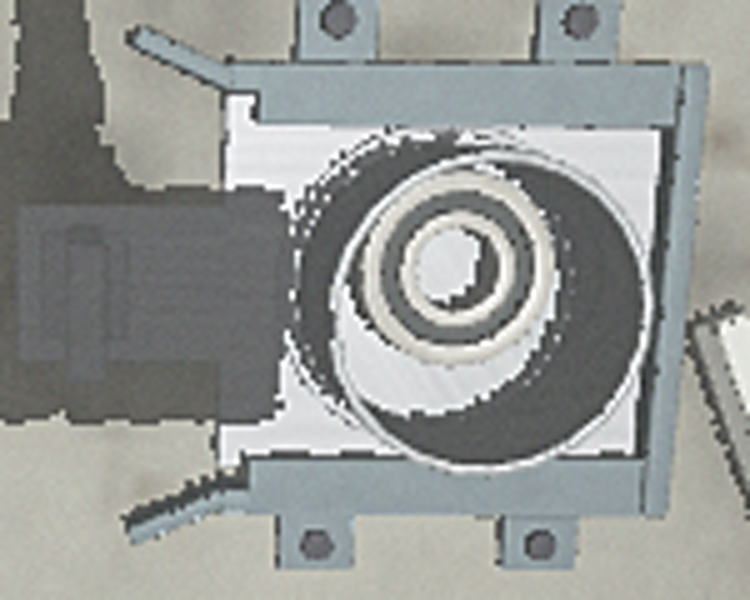

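Run:
```python
from h import *
c=dict(np.load('pics/w9.npz'))
f=lambda u,v,z:onz(c,240+(u-2)/5,95+(v-2)/5,z)[:2]
pts=np.array([f(*p,66) for p in((330,305),(655,305),(492,148),(492,471))])
A=np.c_[2*pts,np.ones(4)];s=np.linalg.lstsq(A,(pts**2).sum(1),rcond=None)[0];print('can',s[:2],'r',np.sqrt(s[2]+s[0]**2+s[1]**2))
print('front edge',f(660,128,6),f(635,455,6),'rear',f(224,130,6),f(222,450,6))
print('lip back',f(676,125,15),f(645,458,15),'front',f(259,124,15),f(246,458,15))
# tab top visible
print('tab z70',f(85,300,70))
```

```text
can [573.08001908 277.58037976] r 39.5297595402437
front edge [524.08331809 331.12963916] [614.8669462 341.8321612] rear [537.55584179 212.70031816] [626.08317421 223.70323507]
lip back [523.0362613  332.03897877] [613.80033834 341.38322401] front [534.91367811 220.94244417] [625.80135215 229.63426708]
tab z70 [580.02877072 178.61912955]
```

The tray's front edge coincides with the stop, and the canister is at about (573,277.6) with r 39.5 against a nominal 40. Now to the lids.

step_arm(slide=[[2,-20,3],[4,-40,6],[5,-45,6],[5,-45,6],[5,-45,6],[5,-40,5],[4,-40,4],[3,-25,3],[1,-10,0],[0,0,0]], rot=[[0,0,0],[0,0,0],[0,0,0],[0,0,0],[0,0,0],[0,0,0],[0,0,0],[0,0,0],[0,0,0],[0,0,0]], fingers=[0,0,0,0,0,0,0,0,0,0])

```text
time: 11.5
position: [593.1, -140.9, 229.9]
ee_rot: [-0.017, -0.057, 0.998, 0.008]
contact_force: [-0.6, -0.9, -0.5]
width: 87.4
```

```bash
python3 -c "
from h import *
goto([600,-140,250],6.1)"; python3 snap.py w10
```

```text
t 11.50 pos [ 593.1 -140.9  229.9] yaw 6.48 tilt [-1.95  0.78] F [-0.6 -0.9 -0.5] w 87.4
slide [ -6.3   0.5 -20.4] len 21 rot [ 0.0173 -0.0324  0.0069]
11.5 [ 593.13128369 -140.94387317  229.85032409] [-0.01663873 -0.05665473  0.99822477  0.00779162] [ 593.19565963 -140.07111402  229.79970398]
```

View pics/w10_z.png

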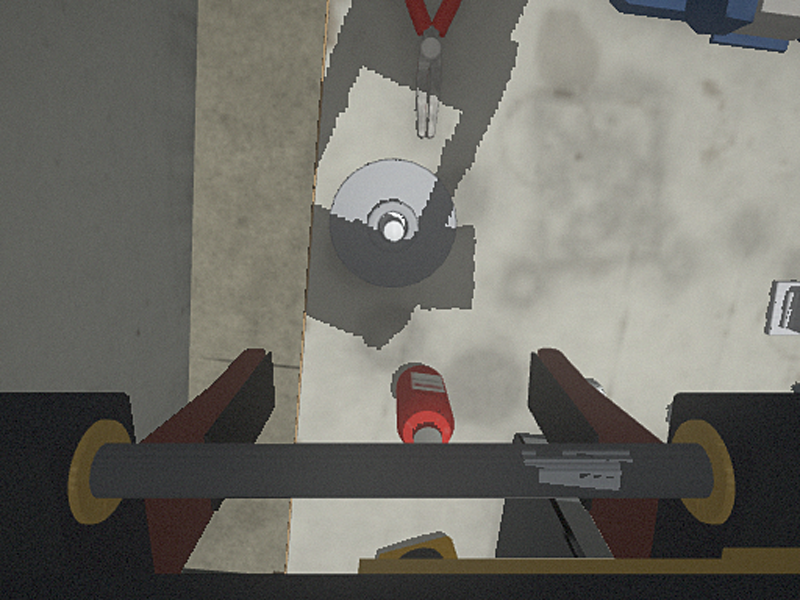

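Run:
```python
from h import *
c=dict(np.load('pics/w10.npz'));k=.64
im=cv2.imread('pics/w10.png');cv2.imwrite('pics/w10c.png',cv2.resize(im[90:195,200:305],None,fx=5.6,fy=5.6,interpolation=cv2.INTER_CUBIC))
g=cv2.cvtColor(im,cv2.COLOR_BGR2GRAY)[135:158,240:265];_,m=cv2.threshold(g,225,255,0);M=cv2.moments(m,True);u,v=240+M['m10']/M['m00'],135+M['m01']/M['m00']
print(u,v,M['m00'],'stem',onz(c,u,v,74))
print('plate',onz(c,393*k,222*k,20),[onz(c,a*k,b*k,20)[:2].round(1) for a,b in((330,222),(456,222),(393,158),(393,287))])
```

```text
253.16438356164383 143.8082191780822 73.0 stem [ 549.45481324 -146.96100831   74.        ]
plate [ 550.87852559 -148.24190424   20.        ] [array([ 556.1, -194. ]), array([ 545.7, -102.2]), array([ 506. , -153.2]), array([ 599. , -142.9])]
```

View pics/w10c.png

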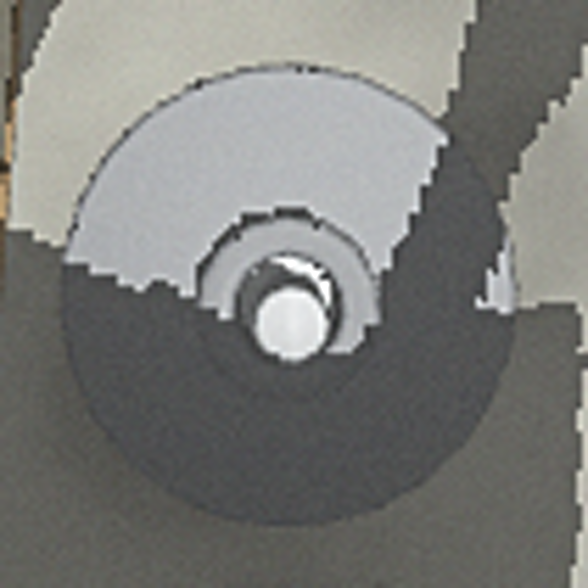

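Run:
```python
from h import *
c=dict(np.load('pics/w10.npz'))
f=lambda u,v,z:onz(c,200+(u-2)/5.6,90+(v-2)/5.6,z).round(1)
print(f(291,325,74),f(289,304,46), f(289,295,20))
s=f(291,325,74);goto([s[0],s[1],120],6.1)
```

```text
[ 553.4 -148.1   74. ] [ 551.4 -148.6   46. ] [ 551.2 -148.5   20. ]
t 11.55 pos [ 593.2 -140.1  229.8] yaw 6.53 tilt [-1.97  0.8 ] F [ 0.7 -0.7 -0. ] w 87.6
slide [ 36.9  -5.4 111. ] len 117 rot [ 0.0176 -0.0326  0.0078]
```

step_arm(slide=[[12,-2,5],[14,-2,20],[10,-1,25],[2,0,25],[0,0,20],[0,0,5],[0,0,0]], rot=[[0.01,-0.016,0.004],[0.008,-0.016,0.004],[0,0,0],[0,0,0],[0,0,0],[0,0,0],[0,0,0]], fingers=[0.5,0.5,0.5,0.5,0.5,0.5,0.5])

```text
time: 12.25
position: [556.2, -136.8, 128.7]
ee_rot: [0.003, -0.06, 0.998, 0.001]
contact_force: [-0.5, 0.3, 0.3]
width: 44.0
```

```bash
python3 -c "
from h import *
goto([552.5,-148.2,49],6.1)"; python3 snap.py w11
```

```text
t 12.25 pos [ 556.2 -136.8  128.7] yaw 6.89 tilt [0.28 0.13] F [-0.5  0.3  0.3] w 44.0
slide [  5.4 -11.   79.7] len 81 rot [0.0018 0.0051 0.0138]
12.25 [ 556.15285711 -136.82603181  128.72465497] [ 0.00251033 -0.06009764  0.99818883  0.00101353] [ 556.35978265 -136.8866169   129.18075735]
```

View pics/w11_z.png

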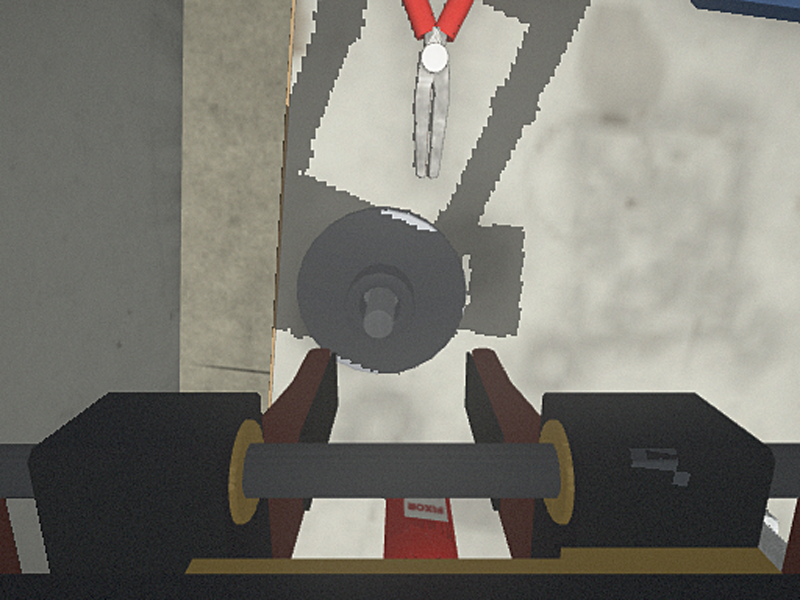

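Run:
```python
from h import *
c=dict(np.load('pics/w11.npz'));k=.64
f=lambda u,v,z:onz(c,u*k,v*k,z).round(1)
print('stem',f(378,323,74),'plate',f(382,290,20))
```

```text
stem [ 553.1 -148.    74. ] plate [ 550.3 -148.3   20. ]
```

step_arm(slide=[[3,-6,8],[2,-5,12],[0,0,14],[0,0,14],[0,0,10],[0,0,0]], rot=[[0,0.004,0.013],[0,0,0],[0,0,0],[0,0,0],[0,0,0],[0,0,0]], fingers=[0.5,0.5,0.5,0.5,0.5,0.5])

```text
time: 12.9
position: [554.1, -149.4, 68.9]
ee_rot: [0.002, -0.053, 0.999, 0.0]
contact_force: [0.3, -0.2, 0.9]
width: 44.3
```

```bash
python3 -c "
from h import *
goto([553,-148.1,49],6.1)"
```

```text
t 12.90 pos [ 554.1 -149.4   68.9] yaw 6.09 tilt [0.28 0.04] F [ 0.3 -0.2  0.9] w 44.3
slide [ 1.   1.4 19.9] len 20 rot [ 0.0001  0.0049 -0.0002]
```

step_arm(slide=[[0.5,0.7,7],[0.5,0.5,6],[0,0,5],[0,0,0]], rot=[[0,0.004,0],[0,0,0],[0,0,0],[0,0,0]], fingers=[0.5,0.5,0.5,0.5])

```text
time: 13.3
position: [553.0, -148.1, 49.4]
ee_rot: [0.0, -0.053, 0.999, 0.0]
contact_force: [0.6, 0.3, 0.5]
width: 43.9
```

```bash
python3 -c "
from h import *
goto([553,-148.1,49],6.1)"
```

```text
t 13.30 pos [ 553.  -148.1   49.4] yaw 6.10 tilt [0.04 0.02] F [0.6 0.3 0.5] w 43.9
slide [ 0.  -0.   0.4] len 0 rot [0.0002 0.0006 0.0001]
```

Spot on. Close on the stem.

step_arm(slide=[[0,0,0],[0,0,0],[0,0,0],[0,0,0],[0,0,0],[0,0,0],[0,0,0]], rot=[[0,0,0],[0,0,0],[0,0,0],[0,0,0],[0,0,0],[0,0,0],[0,0,0]], fingers=[1,1,1,1,1,1,1], squeeze=40)

```text
time: 14.0
position: [553.7, -148.1, 50.6]
ee_rot: [0.001, -0.053, 0.999, -0.0]
contact_force: [-0.0, -0.2, -0.4]
width: 13.4
```

```bash
python3 -c "
from h import *
goto([553,-148.1,49],6.1)"
```

```text
t 14.00 pos [ 553.7 -148.1   50.6] yaw 6.11 tilt [ 0.14 -0.02] F [-0.  -0.2 -0.4] w 13.4
slide [0.7 0.1 1.6] len 2 rot [-0.0006  0.0025  0.0002]
```

step_arm(slide=[[0,0,-3],[0,0,-6],[0,0,-10],[0,0,-12],[0,0,-15],[0,0,-15]], rot=[[0,0,0],[0,0,0],[0,0,0],[0,0,0],[0,0,0],[0,0,0]], fingers=[1,1,1,1,1,1])

```text
time: 14.6
position: [551.7, -147.7, 112.9]
ee_rot: [-0.002, -0.053, 0.999, 0.001]
contact_force: [-0.1, -0.2, -3.6]
width: 13.4
```

```bash
python3 -c "
from h import *
goto([574,277.6,170],6.1)"; python3 snap.py w12
```

```text
t 14.60 pos [ 551.7 -147.7  112.9] yaw 6.11 tilt [-0.21  0.09] F [-0.1 -0.2 -3.6] w 13.4
slide [-67.2 420.6 -56.5] len 430 rot [ 0.0019 -0.0035  0.0001]
14.6 [ 551.69759042 -147.67459957  112.89464636] [-1.77347292e-03 -5.32634309e-02  9.98578550e-01  8.60800619e-04] [ 552.98641328 -148.11670894  116.51594427]
```

View pics/w12_z.png

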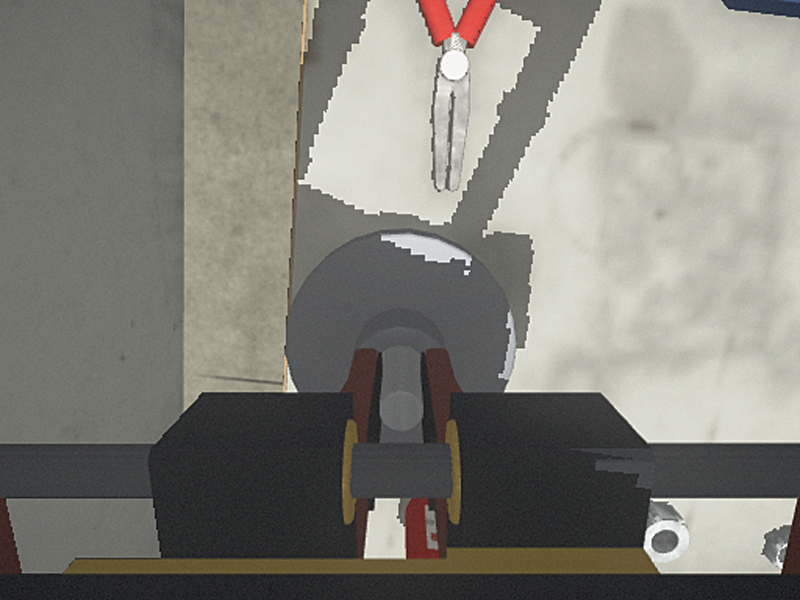

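The pair hangs on the stem, held at (402,380) with the cover level below. I'll carry it over to the canister.

step_arm(slide=[[0,0,-12],[-1,5,-14],[-2,12,-14],[-3,18,-10],[-4,25,-4],[-5,30,0],[-5,30,0],[-5,30,0],[-5,30,0],[-5,30,0]], rot=[[0.002,-0.003,0],[0,0,0],[0,0,0],[0,0,0],[0,0,0],[0,0,0],[0,0,0],[0,0,0],[0,0,0],[0,0,0]], fingers=[1,1,1,1,1,1,1,1,1,1])

```text
time: 15.65
position: [566.2, 75.1, 184.2]
ee_rot: [0.007, -0.051, 0.999, -0.001]
contact_force: [1.0, -0.3, -2.9]
width: 13.0
```

```bash
python3 -c "
from h import *
goto([574,277.6,170],6.1)"
```

```text
t 15.65 pos [566.2  75.1 184.2] yaw 5.86 tilt [ 0.76 -0.1 ] F [ 1.  -0.3 -2.9] w 13.0
slide [-28.3 200.7  14. ] len 203 rot [-0.0031  0.0131 -0.0042]
```

step_arm(slide=[[-9,20,4],[-10,22,4],[-10,18,4],[-8,12,0],[-6,6,0],[0,0,0]], rot=[[0,0.006,-0.002],[0,0.006,-0.002],[0,0,0],[0,0,0],[0,0,0],[0,0,0]], fingers=[1,1,1,1,1,1])

```text
time: 16.25
position: [599.1, 171.7, 177.0]
ee_rot: [0.001, -0.058, 0.998, 0.0]
contact_force: [-0.2, -0.4, -2.6]
width: 13.1
```

```bash
python3 -c "
from h import *
goto([574,277.6,170],6.1)"; python3 snap.py w13
```

```text
t 16.25 pos [599.1 171.7 177. ] yaw 6.68 tilt [0.15 0.02] F [-0.2 -0.4 -2.6] w 13.1
slide [ 12.6 108.1   7. ] len 109 rot [0.     0.0026 0.01  ]
16.25 [599.07143503 171.66927677 177.03148908] [ 1.29755347e-03 -5.82201490e-02  9.98302922e-01  8.44078494e-05] [598.92226044 171.17658425 177.23322303]
```

View pics/w13_z.png

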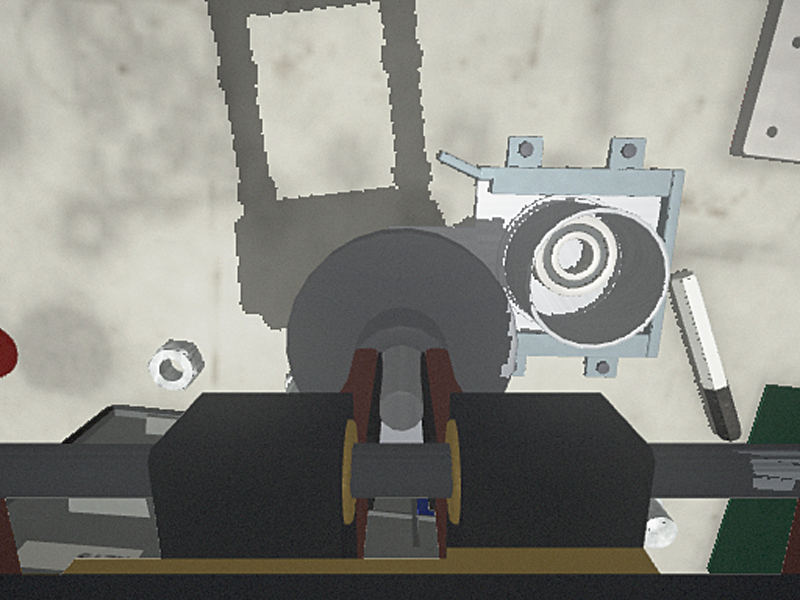

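Run:
```python
from h import *
c=dict(np.load('pics/w13.npz'));k=.64
im=cv2.imread('pics/w13.png');cv2.imwrite('pics/w13c.png',cv2.resize(im[120:235,310:440],None,fx=5.2,fy=5.2,interpolation=cv2.INTER_CUBIC))
f=lambda u,v,z:onz(c,u*k-.2,v*k-.2,z)[:2]
def circ(pts):
    pts=np.array(pts);A=np.c_[2*pts,np.ones(len(pts))];s=np.linalg.lstsq(A,(pts**2).sum(1),rcond=None)[0];return s[:2].round(1),np.sqrt(s[2]+s[0]**2+s[1]**2).round(1)
print('can',circ([f(*p,66) for p in((530,277),(667,277),(598,208),(598,346))]))
print('lid',circ([f(*p,146.4) for p in((287,340),(516,340),(401,229))]),'tcp',c['pos'])
print('stem top',f(401,408,126.4+74))
```

```text
can (array([573.4, 277.9]), np.float64(38.4))
lid (array([596.3, 170.9]), np.float64(46.2)) tcp [599.07143503 171.66927677 177.03148908]
stem top [598.18712073 170.8658711 ]
```

View pics/w13c.png

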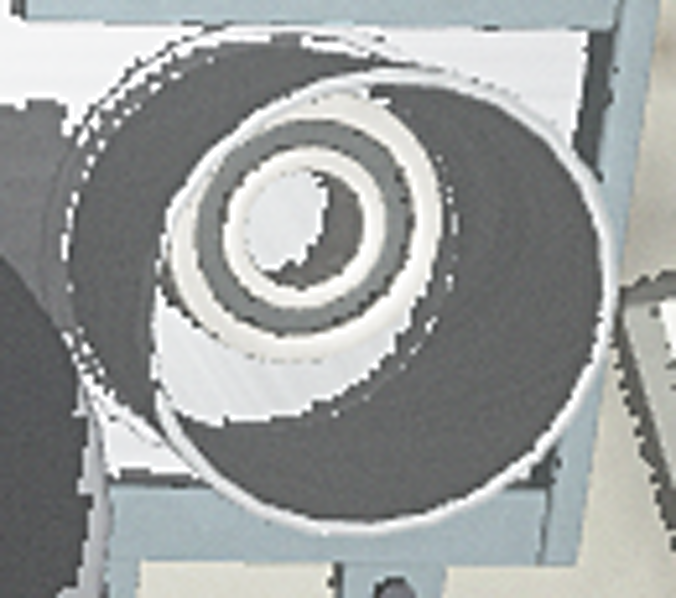

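```bash
python3 -c "
from h import *
goto([574.7,278.4,150],6.1)"
```

```text
t 16.30 pos [598.9 171.2 177.2] yaw 6.65 tilt [0.16 0.02] F [-0.3  0.2 -3.2] w 13.1
slide [ 11.7 109.3  27.2] len 113 rot [-0.      0.0027  0.0096]
```

step_arm(slide=[[1,12,1],[2,18,3],[2,20,4],[2,20,5],[2,18,5],[1,10,4],[0,4,2],[0,0,0]], rot=[[0,0.002,0.005],[0,0,0.004],[0,0,0],[0,0,0],[0,0,0],[0,0,0],[0,0,0],[0,0,0]], fingers=[1,1,1,1,1,1,1,1])

```text
time: 17.1
position: [575.9, 273.4, 154.7]
ee_rot: [0.001, -0.049, 0.999, 0.0]
contact_force: [0.4, 0.1, -2.9]
width: 12.9
```

```bash
python3 -c "
from h import *
goto([574.7,278.4,130],6.1)"
```

```text
t 17.10 pos [575.9 273.4 154.7] yaw 5.62 tilt [0.08 0.01] F [ 0.4  0.1 -2.9] w 12.9
slide [ 0.8  5.1 24.7] len 25 rot [-0.      0.0014 -0.0084]
```

step_arm(slide=[[0.4,2.5,6],[0.4,2,7],[0,0.4,6],[0,0,3],[0,0,0]], rot=[[0,0.001,-0.004],[0,0,-0.004],[0,0,0],[0,0,0],[0,0,0]], fingers=[1,1,1,1,1])

```text
time: 17.6
position: [575.4, 275.9, 130.9]
ee_rot: [0.0, -0.052, 0.999, -0.0]
contact_force: [-0.9, -1.0, -2.1]
width: 13.2
```

```bash
python3 -c "
from h import *
goto([574.7,278.4,125],6.1)
for n in ('side','top'):
    im=viewer.grab_frame(n);cv2.imwrite(f'pics/p14_{n}.png',im)
cv2.imwrite('pics/p14s.png',cv2.resize(cv2.imread('pics/p14_side.png')[80:230,180:360],None,fx=4,fy=4,interpolation=cv2.INTER_CUBIC))
cv2.imwrite('pics/p14t.png',cv2.resize(cv2.imread('pics/p14_top.png')[130:220,160:280],None,fx=6,fy=6,interpolation=cv2.INTER_CUBIC))
"
```

```text
t 17.60 pos [575.4 275.9 130.9] yaw 5.93 tilt [ 0.03 -0.05] F [-0.9 -1.  -2.1] w 13.2
slide [0.5 2.5 5.9] len 6 rot [-0.0009  0.0004 -0.003 ]
```

View pics/p14s.png

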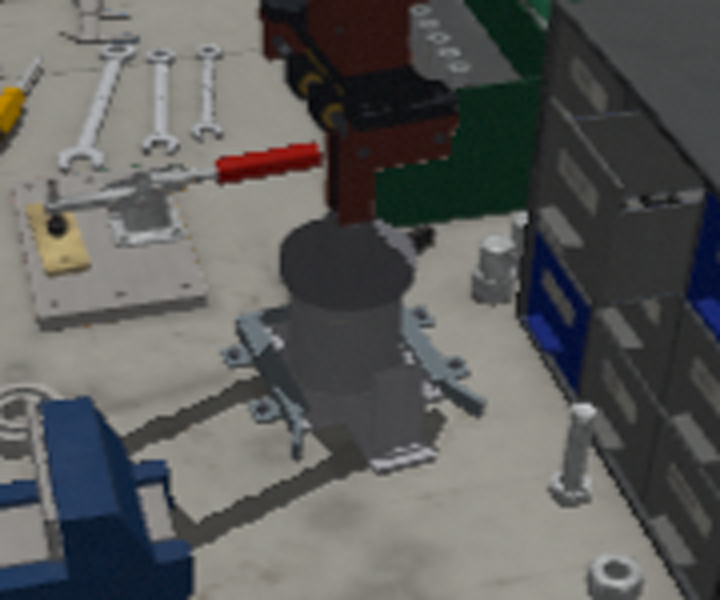

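View pics/p14t.png

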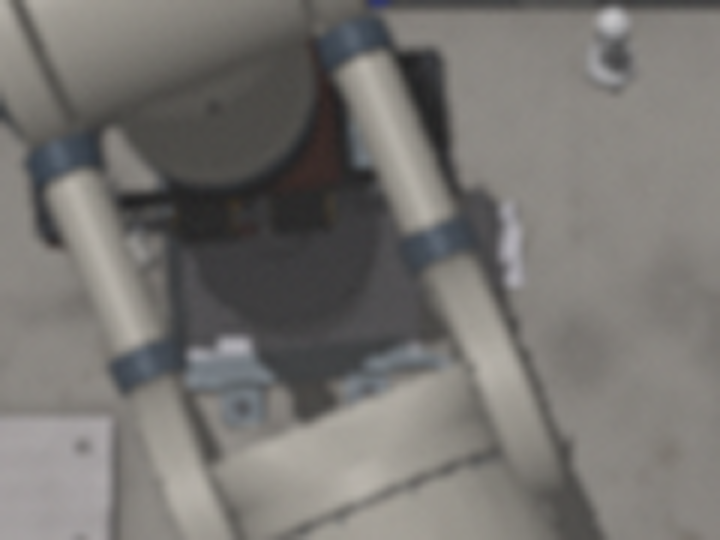

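step_arm(slide=[[0.3,1.5,2],[0.2,1,2],[0,0.3,1],[0,0,0]], rot=[[0,0,-0.002],[0,0,0],[0,0,0],[0,0,0]], fingers=[1,1,1,1])

```text
time: 18.1
position: [575.2, 279.2, 127.2]
ee_rot: [0.001, -0.053, 0.999, 0.0]
contact_force: [0.5, -0.4, -3.1]
width: 13.3
```

```bash
python3 -c "
from h import *
goto([574.7,278.4,104.6],6.1)"
```

```text
t 18.10 pos [575.2 279.2 127.2] yaw 6.05 tilt [0.16 0.01] F [ 0.5 -0.4 -3.1] w 13.3
slide [ 0.6 -0.7 22.6] len 23 rot [-0.0001  0.0028 -0.0008]
```

step_arm(slide=[[0.4,-0.5,3],[0.2,-0.2,3],[0,0,3],[0,0,2],[0,0,1]], rot=[[0,0.002,0],[0,0,0],[0,0,0],[0,0,0],[0,0,0]], fingers=[1,1,1,1,1])

```text
time: 18.6
position: [574.7, 278.4, 114.3]
ee_rot: [0.0, -0.053, 0.999, -0.0]
contact_force: [-0.1, 0.3, -3.1]
width: 12.9
```

```bash
python3 -c "
from h import *
goto([574.7,278.4,104.6],6.1)"
```

```text
t 18.60 pos [574.7 278.4 114.3] yaw 6.05 tilt [ 0.05 -0.  ] F [-0.1  0.3 -3.1] w 12.9
slide [0.  0.  9.7] len 10 rot [-0.0001  0.001  -0.0008]
```

step_arm(slide=[[0,0,1.5],[0,0,1.5],[0,0,1.5],[0,0,1]], rot=[[0,0,0],[0,0,0],[0,0,0],[0,0,0]], fingers=[1,1,1,1])

```text
time: 19.0
position: [574.7, 278.4, 108.3]
ee_rot: [0.0, -0.053, 0.999, -0.0]
contact_force: [-0.1, -0.6, -2.6]
width: 13.2
```

```bash
python3 -c "
from h import *
goto([574.7,278.4,104.6],6.1)"
```

```text
t 19.00 pos [574.7 278.4 108.3] yaw 6.05 tilt [ 0.05 -0.01] F [-0.1 -0.6 -2.6] w 13.2
slide [-0.   0.   3.7] len 4 rot [-0.0002  0.0009 -0.0008]
```

step_arm(slide=[[0,0,1.2],[0,0,1],[0,0,1],[0,0,0.5]], rot=[[0,0,0],[0,0,0],[0,0,0],[0,0,0]], fingers=[1,1,1,1])

```text
time: 19.4
position: [574.8, 278.5, 104.7]
ee_rot: [0.001, -0.053, 0.999, 0.0]
contact_force: [-1.9, -0.6, 0.1]
width: 13.5
```

step_arm(slide=[[0,0,0.8],[0,0,0.8]], rot=[[0,0,0],[0,0,0]], fingers=[1,1])

```text
time: 19.6
position: [574.8, 278.6, 104.6]
ee_rot: [0.001, -0.053, 0.999, 0.0]
contact_force: [-2.4, -1.9, 1.5]
width: 13.1
```

Contact came at TCP z 104.6, exactly the expected seat height. Now I'll release.

step_arm(slide=[[0,0,0],[0,0,0],[0,0,0],[0,0,0],[0,0,0]], rot=[[0,0,0],[0,0,0],[0,0,0],[0,0,0],[0,0,0]], fingers=[0.35,0.35,0.35,0.35,0.35])

```text
time: 20.1
position: [576.0, 278.9, 105.8]
ee_rot: [0.003, -0.053, 0.999, 0.001]
contact_force: [-0.0, 0.1, -0.2]
width: 49.3
```

```bash
python3 -c "
from h import *
goto([574.7,278.4,79],6.1)"; python3 snap.py w15
```

```text
t 20.10 pos [576.  278.9 105.8] yaw 6.05 tilt [0.34 0.11] F [-0.   0.1 -0.2] w 49.3
slide [ 1.5 -0.4 26.8] len 27 rot [ 0.0013  0.0061 -0.0008]
20.1 [575.9823041  278.90877265 105.82292851] [ 3.00824408e-03 -5.28129237e-02  9.98599556e-01  8.20321546e-04] [575.96938886 278.92216503 105.81608445]
```

View pics/w15_z.png

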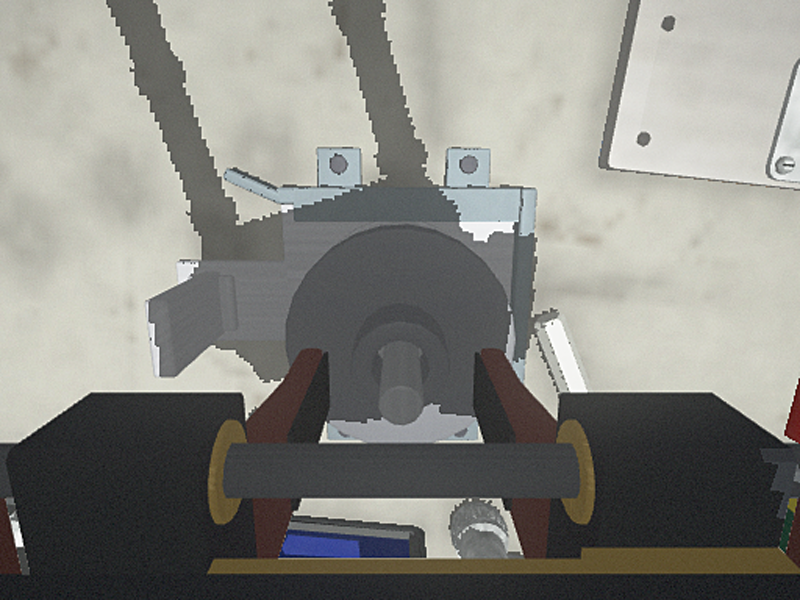

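Run:
```python
from h import *
c=dict(np.load('pics/w15.npz'));k=.64
im=cv2.imread('pics/w15.png');cv2.imwrite('pics/w15c.png',cv2.resize(cv2.convertScaleAbs(im[130:285,160:350],alpha=2,beta=0),None,fx=4,fy=3.8,interpolation=cv2.INTER_CUBIC))
f=lambda u,v,z:onz(c,u*k-.2,v*k-.2,z)[:2].round(1)
print('stem',f(402,405,128),'collar top edge', f(400,304,100),'collar l/r',f(356,350,100),f(446,350,100))
print('plate l/r/top',f(286,335,74),f(510,335,74),f(398,225,74))
```

```text
stem [574.6 278.3] collar top edge [550.4 275.1] collar l/r [568.7 261.5] [565.3 293.1]
plate l/r/top [574.8 231.4] [565.2 321.5] [526.1 271.8]
```

View pics/w15c.png

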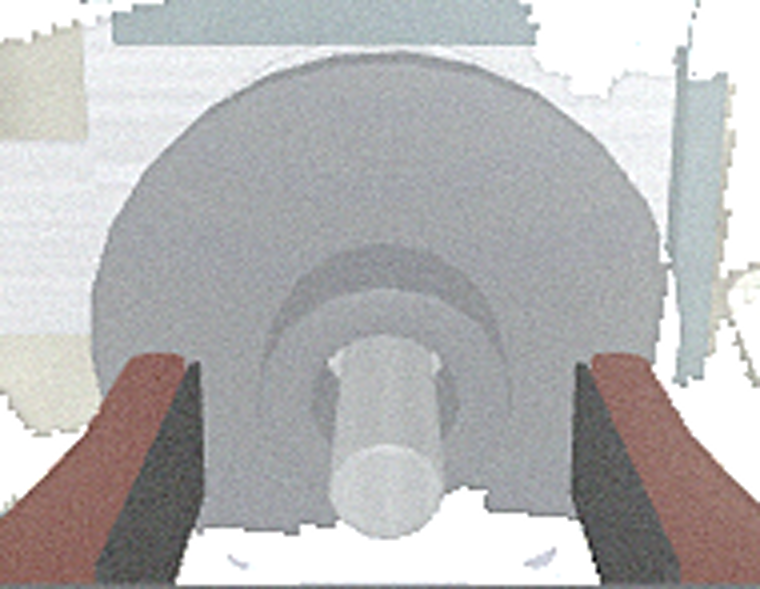

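Run:
```python
from h import *
c=dict(np.load('pics/w15.npz'))
f=lambda u,v,z:onz(c,160+(u-2)/4,130+(v-2)/3.8,z)[:2].round(1)
print('stem',f(387,490,128));L=f(262,405,100);Rr=f(511,405,100);print('collar',(L+Rr)/2,np.linalg.norm(L-Rr),'top edge',f(388,289,100))
print('plate',f(92,300,74),f(665,300,74),f(390,60,74))
```

```text
stem [574.3 277.9]
collar [574.2  277.85] 34.68731756708783 top edge [556.6 276.2]
plate [571. 231.] [561.5 320.6] [526.8 273.4]
```

step_arm(slide=[[0.8,-0.4,3],[0.5,0,5],[0,0,6],[0,0,5],[0,0,3],[0,0,0]], rot=[[0.001,0.005,0],[0,0,0],[0,0,0],[0,0,0],[0,0,0],[0,0,0]], fingers=[0.35,0.35,0.35,0.35,0.35,0.35])

```text
time: 20.75
position: [574.2, 278.1, 80.7]
ee_rot: [-0.0, -0.053, 0.999, -0.0]
contact_force: [-0.3, -1.0, 0.8]
width: 57.1
```

```bash
python3 -c "
from h import *
goto([574.6,278.3,78.5],6.1)"
```

```text
t 20.75 pos [574.2 278.1  80.7] yaw 6.05 tilt [-0.05 -0.02] F [-0.3 -1.   0.8] w 57.1
slide [-0.4  0.1  2.2] len 2 rot [-0.0002 -0.001  -0.0008]
```

step_arm(slide=[[-0.4,0.1,2],[0,0,0],[0,0,0],[0,0,0],[0,0,0],[0,0,0],[0,0,0]], rot=[[0,0,0],[0,0,0],[0,0,0],[0,0,0],[0,0,0],[0,0,0],[0,0,0]], fingers=[0.35,1,1,1,1,1,1], squeeze=20)

```text
time: 21.45
position: [574.8, 278.4, 78.8]
ee_rot: [-0.0, -0.053, 0.999, -0.0]
contact_force: [0.2, 1.4, -0.5]
width: 35.3
```

```bash
python3 -c "
from h import *
goto([574.6,278.3,78.5],6.1)"
```

```text
t 21.45 pos [574.8 278.4  78.8] yaw 6.06 tilt [-0.03 -0.01] F [ 0.2  1.4 -0.5] w 35.3
slide [ 0.2 -0.1  0.3] len 0 rot [-0.0001 -0.0006 -0.0008]
```

step_arm(slide=[[0,0,-1],[0,0,-2],[0,0,-3],[0,0,-4],[0,0,-4]], rot=[[0,0,0],[0,0,0],[0,0,0],[0,0,0],[0,0,0]], fingers=[1,1,1,1,1])

```text
time: 21.95
position: [574.2, 278.1, 92.6]
ee_rot: [-0.001, -0.053, 0.999, -0.0]
contact_force: [0.4, -0.2, -2.0]
width: 35.2
```

```bash
python3 -c "
from h import *
goto([574.7,278.4,78.5],6.06)
cv2.imwrite('pics/s16.png',cv2.resize(viewer.grab_frame('side')[80:230,180:360],None,fx=4,fy=4,interpolation=cv2.INTER_CUBIC))"
```

```text
t 21.95 pos [574.2 278.1  92.6] yaw 6.06 tilt [-0.15 -0.06] F [ 0.4 -0.2 -2. ] w 35.2
slide [-0.6  0.2 14.1] len 14 rot [-0.0007 -0.0027 -0.0001]
```

View pics/s16.png

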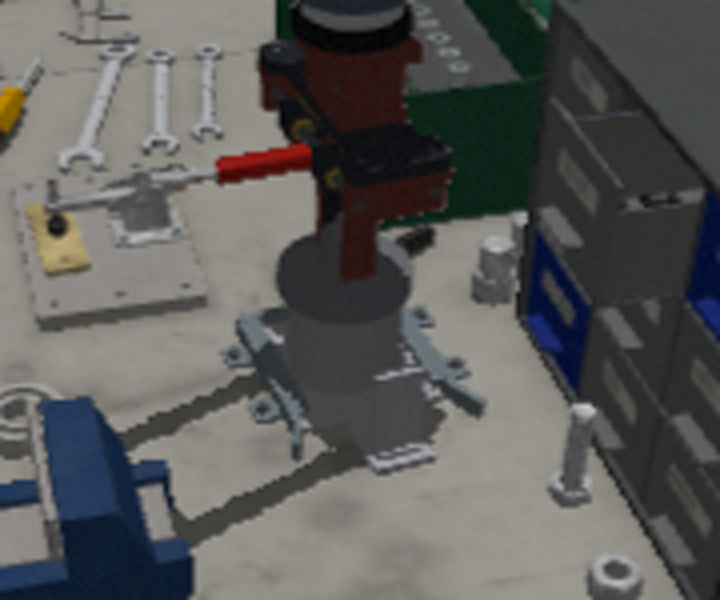

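step_arm(slide=[[-0.3,0.1,-3],[-0.2,0.1,-4],[0,0,-5],[0,0,-5],[0,0,-4]], rot=[[0,-0.002,0],[0,0,0],[0,0,0],[0,0,0],[0,0,0]], fingers=[1,1,1,1,1])

```text
time: 22.5
position: [575.0, 278.5, 116.5]
ee_rot: [0.0, -0.053, 0.999, -0.0]
contact_force: [0.2, 0.3, -1.9]
width: 35.4
```

```bash
python3 -c "
from h import *
goto([574.7,278.4,78.5],6.06)
cv2.imwrite('pics/s17.png',cv2.resize(cv2.convertScaleAbs(viewer.grab_frame('side')[80:230,180:360],alpha=1.7),None,fx=4,fy=4,interpolation=cv2.INTER_CUBIC))"
```

```text
t 22.50 pos [575.  278.5 116.5] yaw 6.05 tilt [ 0.05 -0.01] F [ 0.2  0.3 -1.9] w 35.4
slide [ 0.4 -0.1 38. ] len 38 rot [-0.0003  0.0009 -0.0001]
```

View pics/s17.png

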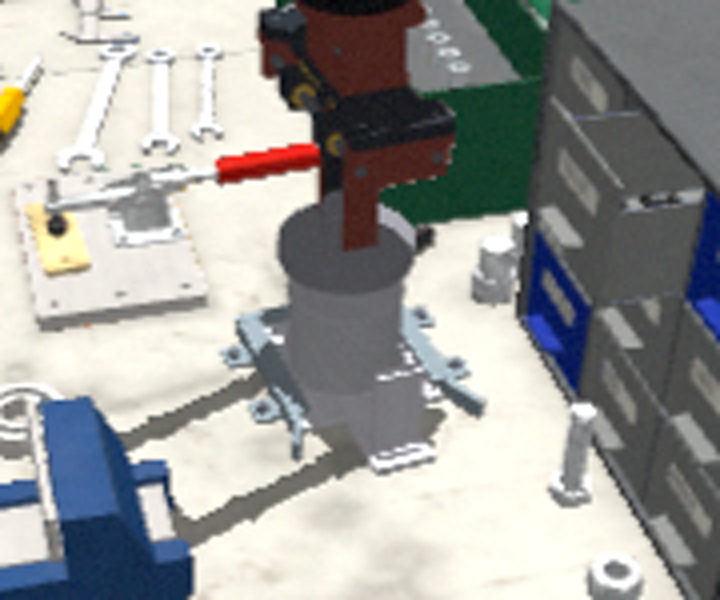

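step_arm(slide=[[0.2,0,-4],[0,0,-5],[0,0,-5],[0,0,-5],[0,0,-5],[0,0,-5]], rot=[[0,0.001,0],[0,0,0],[0,0,0],[0,0,0],[0,0,0],[0,0,0]], fingers=[1,1,1,1,1,1])

```text
time: 23.15
position: [574.9, 278.5, 148.3]
ee_rot: [0.0, -0.053, 0.999, -0.0]
contact_force: [0.1, 0.6, -1.3]
width: 35.3
```

```bash
python3 -c "
from h import *
goto([574.7,278.4,180],6.06)"
```

```text
t 23.15 pos [574.9 278.5 148.3] yaw 6.05 tilt [ 0.01 -0.01] F [ 0.1  0.6 -1.3] w 35.3
slide [  0.2  -0.1 -31.7] len 32 rot [-0.0002  0.0001 -0.0001]
```

step_arm(slide=[[0,0,-6],[0,0,-8],[0,0,-8],[0,0,-8],[0,0,-6],[0,0,-3],[0,0,0],[0,0,0]], rot=[[0,0,0],[0,0,0],[0,0,0],[0,0,0],[0,0,0],[0,0,0],[0,0,0],[0,0,0]], fingers=[1,1,1,1,1,1,1,1])

```text
time: 23.95
position: [575.3, 278.7, 192.7]
ee_rot: [0.001, -0.053, 0.999, 0.0]
contact_force: [-0.6, -0.6, -1.0]
width: 35.7
```

```bash
python3 -c "
from h import *
goto([574.7,278.4,180],6.06)
s=viewer.grab_frame('side');cv2.imwrite('pics/s18.png',cv2.resize(cv2.convertScaleAbs(s[60:230,180:360],alpha=1.7),None,fx=4,fy=3.5,interpolation=cv2.INTER_CUBIC))
c=cam('side')
for P in ([574.3,278,128],[574.3,278,70],[574.3,278,66]): print(P,(proj(c,P)-[180,60])*[4,3.5])"; python3 snap.py w18
```

```text
t 23.95 pos [575.3 278.7 192.7] yaw 6.06 tilt [0.15 0.05] F [-0.6 -0.6 -1. ] w 35.7
slide [ 0.7 -0.3 12.7] len 13 rot [ 0.0005  0.0027 -0.0001]
[574.3, 278, 128] [345.63230898 257.09764275]
[574.3, 278, 70] [343.75074636 319.60035113]
[574.3, 278, 66] [343.62594378 323.74610729]
24.0 [575.32053718 278.74557682 192.62878556] [ 1.26707185e-03 -5.28061416e-02  9.98603926e-01  3.24402185e-04] [575.26652181 278.72453954 192.48002426]
```

View pics/s18.png

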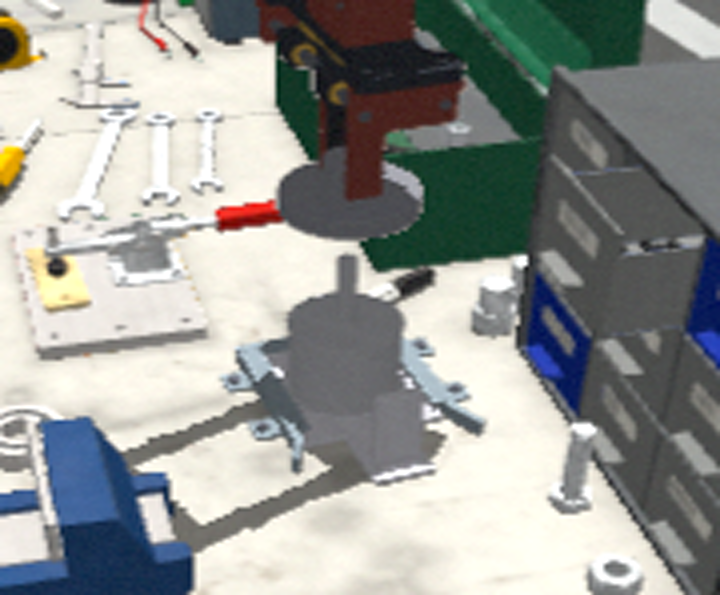

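View pics/w18_z.png

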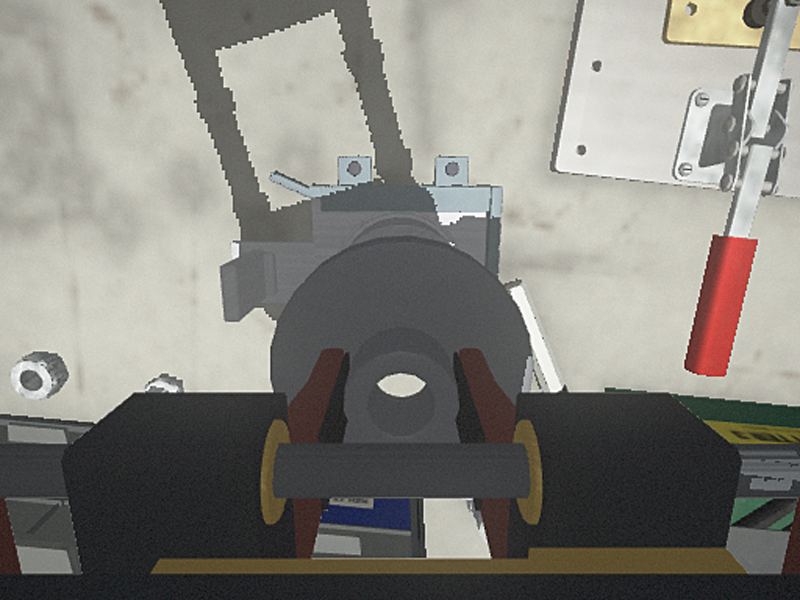

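The side view shows the inner lid seated, with the stem top at (347,257) against a predicted (346,257). The cover hangs level above it, its lowest edge at row 238. I'll settle for a moment and then hand in.

step_arm(slide=[[0,0,0],[0,0,0],[0,0,0],[0,0,0]], rot=[[0,0,0],[0,0,0],[0,0,0],[0,0,0]], fingers=[1,1,1,1])

```text
time: 24.45
position: [574.8, 278.5, 191.0]
ee_rot: [0.0, -0.053, 0.999, -0.0]
contact_force: [-0.5, -0.4, -1.1]
width: 35.7
```

```bash
python3 -c "
from h import *
goto([574.7,278.4,190],6.06)
c=dict(np.load('pics/w18.npz'));k=.64
print('dock back wall/tray front corner z15/6',onz(c,489*k,212*k,15).round(1),onz(c,487*k,216*k,6).round(1),'rear corner',onz(c,313*k,212*k,6).round(1))
print(ctrl.finish_job())"
```

```text
t 24.45 pos [574.8 278.5 191. ] yaw 6.05 tilt [ 0.01 -0.01] F [-0.5 -0.4 -1.1] w 35.7
slide [ 0.1 -0.1  1. ] len 1 rot [-0.0003  0.0001 -0.0001]
dock back wall/tray front corner z15/6 [524.4 331.9  15. ] [527.7 332.5   6. ] rear corner [537.6 214.1   6. ]
the job is handed in; nothing more can be done
None
```

I finished the job and handed it in at 24.5 s, with the arm still holding the outer cover in the air. No verdict came back.

- **Tray:** I slid it by its tab fully into the dock. It stopped against the back at about 14 N, and the images showed its front edge level with the stop to within about 1 mm.
- **Lids:** I carried the nested pair by the stem and lowered it onto the canister. It touched down at the expected height (tool at z = 104.6 mm). I then let go of the stem and gripped the collar.
- **Outer cover:** I lifted it straight up about 112 mm; it needs 58 mm to clear the stem. The tool is level to within 0.02°, and the load of about 1.1 N matches the cover alone.
- **Inner lid:** It stayed in place. In the side view the stem top is within 2 px (enlarged) of where a seated lid should be.
- **Disagreements:** As the tray entered the dock, the top and wrist cameras differed by 2–3 mm sideways. I moved the tray part-way between the two, and it slid in without jamming. One vertical force reading of about 2 N early in the cover lift was higher than the cover's weight, then dropped back. The dock lips also measured about 112 mm long, against the 120 mm I had assumed.

I did not touch the other things on the bench.

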